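Balance check and opening of a counterweighted press plate

TASK

Check the trim of the small specimen press and leave it open: raise its counterweighted plate until it stands on its own at its balance point and let it stand there untouched for at least a second, then tip it on over and lay it back on its two stops on the other side, where it must stay by itself. Never let the plate drop or slam, either way, and leave the specimen on its anvil and the things around the press undisturbed.

Things in the scene. Friction and masses are not known exactly. Their poses are not given: they have to be found in the camera images.
- press: the press, fixed to the worktop: grey base 165 x 124 x 14 mm, two cheeks 110 mm tall carrying the plate's hinge, a steel anvil 75 mm tall under the plate. Origin on the worktop, 35 mm from the anvil's axis; x points from the plate's free edge to the hinge (to the robot's right, within 0.25 rad), y away from the robot, z up. The base spans x = -65 to 100 mm, y = -62 to 62 mm.
- hinge (a point): middle of the plate's hinge axis, at (30, 0, 110) mm in the press's frame; axes as the press's, hinge axis along y. The hinge is a little stiff: left at rest within about 0.15 rad of its balance point the plate stands still by itself; let go anywhere else it falls fast and slams.
- plate_nose (a point): middle of the plate's free edge (half-way through its thickness), 115 mm from the hinge axis; moves with the plate. Heavy light-grey metal plate, 100 mm wide, 14 mm thick, yellow stripe along the free edge; it spans 30 to 115 mm from the hinge, mid-plane through the hinge axis. Closed, its underside is 103 mm above the worktop, its outer 20 mm with nothing below.
- plate (a joint): plate angle, rad: 0 closed (level, free edge to the robot's left), growing as the free edge rises and goes over to the right; 2.09 = on the two rubber-tipped stops. A brass counterweight of unknown trim sits behind the hinge: the plate falls shut below the balance point, open above it. That point is somewhere in 0.6 to 1.25; raising takes 1.5 to 4 N at the free edge.
- specimen_mid (a point): the middle of the specimen: a loose black round mount, 30 mm across and 18 mm tall, standing on the anvil under the plate (10 mm below it), its centre 47 to 53 mm in from the plate's free edge. Leave it there.
- vial: bystander: a loose cream vial with a white cap, 23 mm across, 48 mm tall, right of the press; origin at its foot.
- tin: bystander: a loose white tin, 53 mm across, 26 mm tall, beyond the press; origin at its foot.
- loupe: bystander: a loose black and white stand loupe, 40 mm across, 43 mm tall, left of the press, nearer the robot; origin at its foot.
- hex_keys: bystander: a loose black hex-key holder 35 x 90 x 18 mm, on the robot's side of the press; origin at its underside.

How it is judged:
On the way:
1. the plate stands still by itself at its balance point, touched by nothing, for one second (value of joint plate between 0.35 and 1.6 rad and velocity of joint plate between -0.06 and 0.06 rad/s and contact force between press and the fingers below 0.05 N and contact force between press and the arm below 0.05 N), for 0.95 s.
At the end, for the whole second after the job is handed in: The plate lies at rest on its two stops (joint over 2.03 rad), having stood free at its balance point for a second on the way; the specimen still stands upright on the anvil (value of joint plate above 2.03 rad and velocity of joint plate between -0.05 and 0.05 rad/s and horizontal distance between specimen_mid and hinge between 0.055 and 0.075 m and height (world z) of specimen_mid above 0.08 m and angle between specimen_mid's own z axis and vertical below 0.1 rad); the robot touches nothing.
It fails at once if the plate drops or slams (turns faster than 2 rad/s, either way) (velocity of joint plate above 2 rad/s or velocity of joint plate below -2 rad/s).
It fails at once if the specimen is shifted by more than 8 mm (distance of specimen_mid from where it was at the start of the episode above 0.008 m).
It fails at once if a bystander is shifted by more than 20 mm (distance of any of vial, tin, loupe, hex_keys from where it was at the start of the episode above 0.02 m).
It also fails if it takes over 64 s, if anything falls off the work surface, if the arm or the gripper's body presses on something with over 40 N, if the wrist force passes 120 N, or if a joint passes its speed limit or range.

ROBOT

A 6-joint arm with a two-finger parallel gripper is mounted at the origin on a cart in front of the work surface, level with it; the furniture and walls round the work are solid. World frame = base frame: x ahead of the robot, y to its left, z up, the work surface at z = 0. Lengths are in m, angles in rad, forces in N, time in s.
With the tool pointing down it reaches from about 0.35 to 0.975 m from the base axis. Payload 17.4 kg.
Tool frame: the origin (TCP) lies between the finger pads; the fingertips stand 11 mm ahead of it and the grasp point (between the pads) lies 8 mm behind it; z points along the fingers, y is the direction in which the jaws open and shut (so a half turn about z gives the same grasp; the last joint's range is limited). The gripper opens to 85 mm and grips with 20 to 120 N. Pads are 22 mm wide; open, the fingers measure 114 mm over their backs; the gripper's body (76 mm by 85 mm) begins 54 mm behind the grasp point. The pads swing forward as they close: fully open they stand 13 mm farther back than shut.
Start: joints at [1.223, 0.116, 1.442, -0, 1.584, -0.038], TCP at [0.206, 0.643, 0.242] pointing down, gripper open.
Joint ranges: [-2.83, 2.83], [-0.83, 2.19], [0.07, 2.5], [-1.14, 4.28], [0.01, 3], [-2.97, 2.97]. Speed limits (rad/s): [1.89, 1.89, 2.22, 3.14, 3.14, 3.14].

INTERFACE

Orientations are given as a unit quaternion [x, y, z, w].
In Python, from rig import readout, camera, job gives the robot as it stands.
- The arm moves only by the tool apply_moves, never from a script. Its argument "steps" is a list of rows, each a list of 3 entries, a list of its own where there are three numbers: the shift along the tool's x, y, z in mm, then the turn, a rotation vector about the tool's x, y, z in rad, then the finger opening in mm, from 0 to 85.4. A call has exactly 10 rows; each row shifts and turns the commanded pose from where the row before left it, along the tool's axes as they then stand; what a row does not reach is not made up. A row lasts 1/10 s, in which the tool goes at most 50 mm and 8.59 degrees, less where a joint would pass 70% of its speed; a pose out of reach is approached as far as the arm can. A call with a gripper value outside its range is refused whole. The fingers move at their own pace and stop on an object; "force" is the grip in N (left out, the last holds). Time passes only in rows, so rows that do not move let the fingers close, or fill a call up. It gives the time, the measured TCP pose, the force and the opening at its end, in the units of the state.
- readout.read_state(): the state, without advancing time (a new reading comes with each control period).
- camera(name): name is "scene" or "side" or "wrist"; returns a dict with "color" (480x640x3 uint8, red, green, blue), "vertical_fov" (degrees; the focal length in pixels is half the picture's height over the tangent of half this angle, whatever the lens; pixels are square), "cx", "cy" (the principal point, pixels), "R" (3x3) and "t" (3): a world point X has camera coordinates R X + t; the wrist camera has in their place "mount" (4x4, takes a point from camera to tool coordinates, whose origin is the TCP and whose axes are the flange's). Camera axes: x right, y down, z forward; pixel columns grow to the right and rows downward; lengths in m; the calibration is good to about 2 mm. The wrist camera is an equidistant fisheye: a pixel r from the principal point sees the ray r / f radians off the axis. A picture is of the moment at which its call begins: read the wrist's pose just before it. There is no depth.
- job.sign_off(): hands the job in, once; it reports no verdict.
The state is a dict: "time": time; "joint_positions": joint angles; "qd": joint speeds; "joint_torque": joint torques, N m; "tcp_pos": TCP position; "orientation": TCP orientation; "ft_force": force on the tool from outside, world axes, zero at the start; "ft_torque": the same for the moment, N m; "finger_gap": finger opening in m.
Only numpy, scipy, OpenCV 4.12 (cv2) and the standard library are available. Lean on these libraries where they do the work, as an engineer would, in place of code of your own. Each camera call takes 0.05 s, during which the arm holds its last target.

## Working session

There is one attempt and no reset: what is moved stays moved. The work goes in short steps, Python scripts to look and compute and a tool call to move; the robot and the scene stay as the last step left them, time stands still between calls to the robot, and variables do not carry over. Pictures are saved under pics/ and viewed, and the job is handed in when it is done.

Besides the shell and the picture viewer there is one more tool, called as name(argument=value, ...) on one line, values as JSON. apply_moves: Moves the arm, as the interface text tells. Its arguments: {"type":"object","properties":{"steps":{"type":"array","items":{"type":"array"}},"force":{"type":"number"}},"required":["steps"]}

```bash
ls; mkdir -p pics; python3 - <<'E'
from rig import readout,camera
import cv2,json
s=readout.read_state();print(s)
for n in("scene","side","wrist"):
    c=camera(n);cv2.imwrite(f"pics/{n}0.png",c["color"][:,:,::-1]);print(n,{k:v for k,v in c.items() if k!="color"})
E
```

```text
pics
{'time': 0.0, 'joint_positions': array([ 1.22319952e+00,  1.16490542e-01,  1.44228313e+00,  2.83500772e-05,
        1.58401340e+00, -3.78136491e-02]), 'qd': array([-0.00176079, -0.00011223, -0.00126482, -0.00063908, -0.00025113,
       -0.00074905]), 'joint_torque': array([-1.01122980e-03, -7.32001376e+01, -6.32482624e+01, -2.10536368e-04,
        6.39755701e-03, -4.11560040e-05]), 'tcp_pos': array([0.20572114, 0.64269059, 0.24154801]), 'orientation': array([ 1.54272773e-01,  9.88028114e-01, -5.83441790e-04, -1.28286228e-04]), 'ft_force': array([-0.69734245,  0.09281061,  0.04602086]), 'ft_torque': array([-0.01208953, -0.03986062, -0.00672812]), 'finger_gap': 0.08503918672304096}
scene {'vertical_fov': 48.79174722056337, 'cx': 311.87677755399045, 'cy': 254.25252741039978, 'R': array([[ 0.89811895, -0.4396149 ,  0.0110043 ],
       [-0.19711608, -0.42481869, -0.88355777],
       [ 0.39309999,  0.79137085, -0.46819288]]), 't': array([-0.46372702,  0.20557348,  0.82916745])}
side {'vertical_fov': 50.87736534981611, 'cx': 325.8831116805956, 'cy': 241.52135879405807, 'R': array([[ 0.97203828, -0.23480017, -0.00323595],
       [-0.10312807, -0.41447371, -0.90419917],
       [ 0.2109649 ,  0.87924992, -0.4270988 ]]), 't': array([-0.48806109,  0.13412919,  0.83748525])}
wrist {'vertical_fov': 65.70646984690485, 'cx': 320.78240755093935, 'cy': 238.65049764935546, 'mount': array([[ 2.81017760e-04, -9.65094889e-01, -2.61900316e-01,
         6.65120588e-02],
       [ 9.99999721e-01,  4.52615005e-04, -5.94878043e-04,
         2.75896933e-04],
       [ 6.92653772e-04, -2.61900075e-01,  9.65094747e-01,
        -1.31315796e-01],
       [ 0.00000000e+00,  0.00000000e+00,  0.00000000e+00,
         1.00000000e+00]])}
```

View pics/scene0.png

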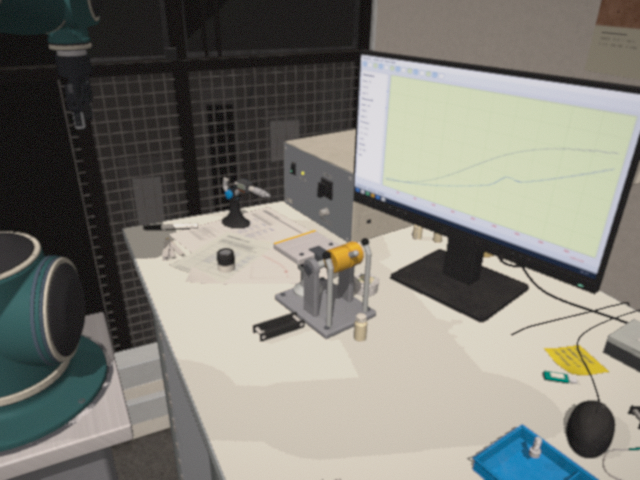

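View pics/side0.png

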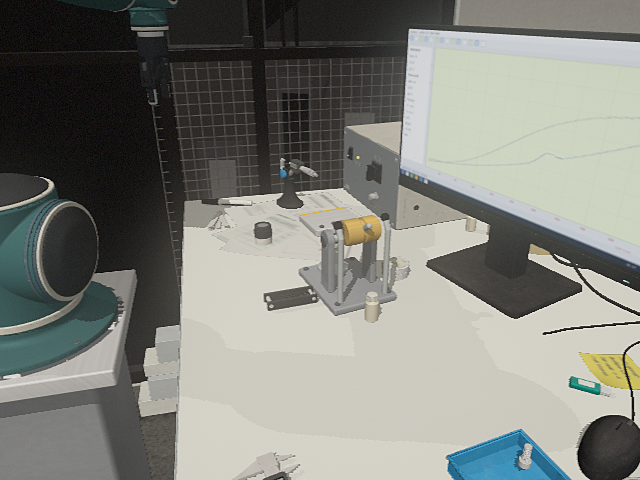

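View pics/wrist0.png

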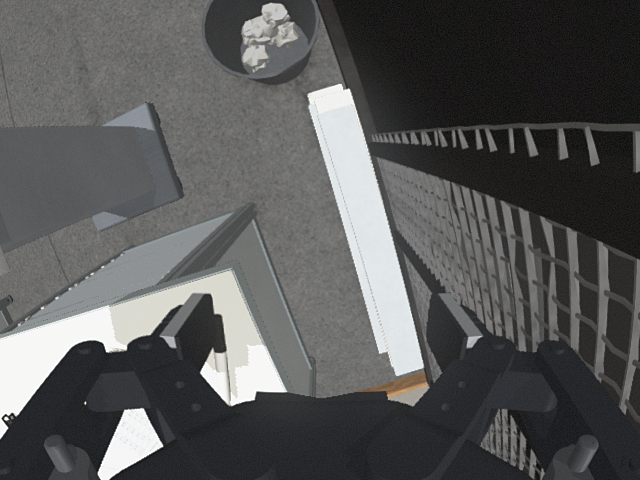

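```bash
python3 - <<'E'
import cv2
for n,(x,y) in {"scene":(250,215),"side":(250,190)}.items():
    i=cv2.imread(f"pics/{n}0.png")[y:y+140,x:x+180];cv2.imwrite(f"pics/{n}0z.png",cv2.resize(i,None,fx=4.4,fy=4.2,interpolation=cv2.INTER_CUBIC))
E
```

```text
(no output)
```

View pics/scene0z.png

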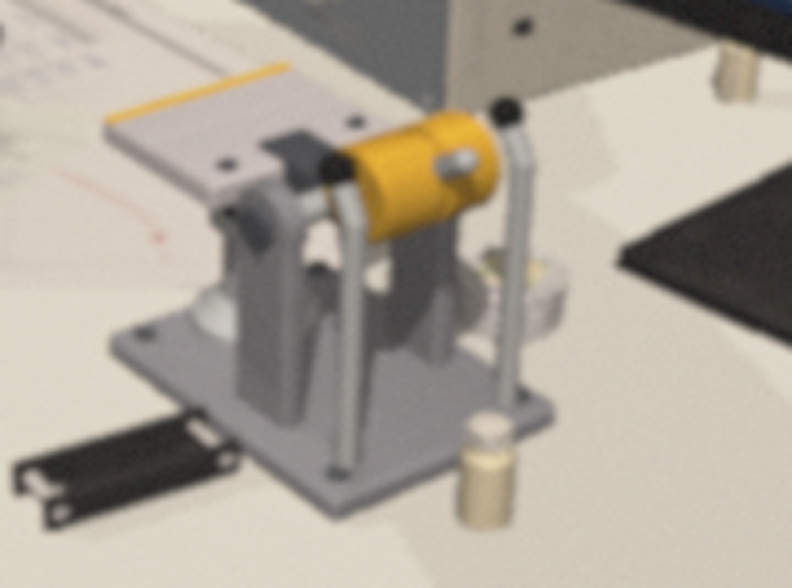

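View pics/side0z.png

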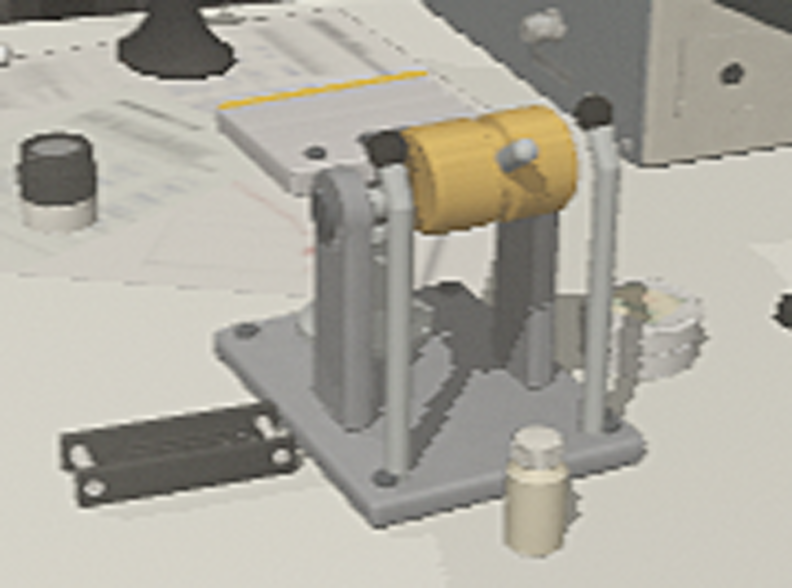

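```bash
cat > h.py <<'E'
import numpy as np
from scipy.optimize import least_squares
CAM={'scene':dict(f=48.79174722056337,c=(311.8768,254.2525),R=np.array([[ 0.89811895, -0.4396149 ,  0.0110043 ],
       [-0.19711608, -0.42481869, -0.88355777],
       [ 0.39309999,  0.79137085, -0.46819288]]),t=np.array([-0.46372702,  0.20557348,  0.82916745])),
'side':dict(f=50.87736534981611,c=(325.8831,241.5214),R=np.array([[ 0.97203828, -0.23480017, -0.00323595],
       [-0.10312807, -0.41447371, -0.90419917],
       [ 0.2109649 ,  0.87924992, -0.4270988 ]]),t=np.array([-0.48806109,  0.13412919,  0.83748525]))}
def proj(n,X):
    c=CAM[n];f=240/np.tan(np.radians(c['f']/2));p=c['R']@np.asarray(X)+c['t'];return f*p[:2]/p[2]+np.array(c['c'])
def ray(n,uv,z):
    c=CAM[n];f=240/np.tan(np.radians(c['f']/2))
    d=c['R'].T@np.r_[(np.array(uv)-c['c'])/f,1];o=-c['R'].T@c['t'];return o+d*(z-o[2])/d[2]
def P2W(q,p):
    x,y,a=q[:3]; p=np.asarray(p,float)
    ex=np.array([np.sin(a),-np.cos(a),0]);ey=np.array([np.cos(a),np.sin(a),0])
    return np.array([x,y,0])+ex*p[0]+ey*p[1]+np.array([0,0,p[2]])
E
python3 - <<'E'
from h import *
O=[('scene',(.1,-.062,.014),(326.6,336)),('scene',(-.065,-.062,.014),(275,296.4)),('scene',(.1,.062,.014),(375.7,311.4)),
('scene',(-.085,-.05,.117),(273.9,244)),('scene',(-.085,.05,.117),(315.5,231)),
('side',(.1,-.062,.014),(335.9,313.3)),('side',(-.065,-.062,.014),(299.3,270.5)),('side',(.1,.062,.014),(396.1,294.8)),
('side',(-.085,-.05,.117),(299.5,215)),('side',(-.085,.05,.117),(346.6,207.1))]
f=lambda q:np.concatenate([proj(n,P2W(q,p))-np.array(u) for n,p,u in O])
r=least_squares(f,[.7,.1,0],loss='soft_l1');print(r.x);print(f(r.x).reshape(-1,2).round(1))
q=r.x
for k,p in dict(hinge=(.03,0,.11),nose=(-.085,0,.11),nearc=(-.085,-.05,.11),farc=(-.085,.05,.11)).items():print(k,P2W(q,p).round(4))
print('vial',ray('scene',(250+487/4.4,215+520/4.2),0),'tin',ray('side',(250+650/4.4,190+360/4.2),0),'loupe',ray('side',(263,240),0))
print('hex',ray('scene',(250+125/4.4,215+470/4.2),0.01), 'clampstand',ray('side',(290,205),0), ray('side',(313,172),.1))
E
```

```text
[ 0.53308658 -0.00209363  0.18979795]
[[ 0.5  0.4]
 [ 0.1 -0.9]
 [ 3.2  1.5]
 [-0.5 -0.5]
 [-0.6 -0.5]
 [-0.7 -1.1]
 [-0.8 -1.3]
 [ 3.2  1. ]
 [-0.4  0.1]
 [ 0.  -0.2]]
hinge [ 0.5387 -0.0316  0.11  ]
nose [0.5171 0.0814 0.11  ]
nearc [0.4679 0.0719 0.11  ]
farc [0.5662 0.0908 0.11  ]
vial [ 0.55108402 -0.12727207  0.        ] tin [0.64593422 0.00321903 0.        ] loupe [0.41305404 0.22903009 0.        ]
hex [ 0.42706683 -0.04440426  0.01      ] clampstand [ 5.08773054e-01  4.27695658e-01 -5.55111512e-17] [0.56158103 0.38056    0.1       ]
```

```bash
cat >> h.py <<'E'
from scipy.spatial.transform import Rotation as Ro
Q=np.array([0.53308658,-0.00209363,0.18979795])
def tool_pose(th,rad,phi=0,off=0,yb=0.0,lean=0.0,roll0=1):
    """TCP at radius rad from hinge, plate angle th; tool z toward hinge turned phi in-plane toward press +y; off along plate normal"""
    a=Q[2];ex=np.array([np.sin(a),-np.cos(a),0]);ey=np.array([np.cos(a),np.sin(a),0]);ez=np.array([0,0,1.])
    rdir=-np.cos(th)*ex+np.sin(th)*ez; nrm=np.sin(th)*ex+np.cos(th)*ez
    zt=-rdir*np.cos(phi)+ey*np.sin(phi); yt=-nrm
    if lean: 
        Rl=Ro.from_rotvec(ey*lean).as_matrix(); zt=Rl@zt; yt=Rl@yt
    xt=np.cross(yt,zt)
    p=P2W(Q,(.03,0,.11))+rdir*rad+nrm*off+ey*yb
    return p,Ro.from_matrix(np.c_[xt,yt,zt])
def steps(p,R,n,s=None):
    """constant-ish rows from current to target"""
    from rig import readout
    s=s or readout.read_state(); p0=s['tcp_pos'];R0=Ro.from_quat(s['orientation'])
    rv=(R0.inv()*R).as_rotvec()
    out=[]
    for k in range(n):
        Rk=R0*Ro.from_rotvec(rv*k/n); d=Rk.inv().apply((p-p0)/n)*1000
        out.append((d.round(1).tolist(),(rv/n).round(4).tolist()))
    return out
E
python3 - <<'E'
from h import *
x=np.array([-.982,-.189,0]);z=np.array([0,0,-1.]);y=np.cross(z,x)
for r in steps(np.array([.47,.28,.32]),Ro.from_matrix(np.c_[x,y,z]),10):print(r)
E
```

```text
([-36.2, -26.5, -7.8], [-0.0001, -0.0, -0.05])
([-34.9, -28.3, -7.8], [-0.0001, -0.0, -0.05])
([-33.4, -30.0, -7.8], [-0.0001, -0.0, -0.05])
([-31.9, -31.6, -7.8], [-0.0001, -0.0, -0.05])
([-30.2, -33.2, -7.8], [-0.0001, -0.0, -0.05])
([-28.5, -34.6, -7.8], [-0.0001, -0.0, -0.05])
([-26.8, -36.0, -7.8], [-0.0001, -0.0, -0.05])
([-24.9, -37.3, -7.8], [-0.0001, -0.0, -0.05])
([-23.1, -38.5, -7.8], [-0.0001, -0.0, -0.05])
([-21.1, -39.6, -7.8], [-0.0001, -0.0, -0.05])
```

apply_moves(steps=[[[-36,-26,-8],[0,0,-0.05],40],[[-35,-28,-8],[0,0,-0.05],40],[[-33,-30,-8],[0,0,-0.05],40],[[-32,-32,-8],[0,0,-0.05],40],[[-30,-33,-8],[0,0,-0.05],40],[[-28,-35,-8],[0,0,-0.05],40],[[-27,-36,-8],[0,0,-0.05],40],[[-25,-37,-8],[0,0,-0.05],40],[[-23,-38,-8],[0,0,-0.05],40],[[-21,-40,-8],[0,0,-0.05],40]])

```text
time: 1.15
tcp_pos: [0.4699, 0.2792, 0.3226]
orientation: [-0.096, 0.995, 0.0, 0.0]
ft_force: [-0.4, 0.2, -0.3]
finger_gap: 0.0398
```

apply_moves(steps=[[[0,0,0],[0.1,0,0],40],[[0,0,0],[0.1,0,0],40],[[0,0,0],[0.1,0,0],40],[[0,0,0],[0.1,0,0],40],[[0,0,0],[0.1,0,0],40],[[0,0,0],[0.1,0,0],40],[[0,0,0],[0.1,0,0],40],[[0,0,0],[0,0,0],40],[[0,0,0],[0,0,0],40],[[0,0,0],[0,0,0],40]])

```text
time: 2.15
tcp_pos: [0.4693, 0.2806, 0.3229]
orientation: [-0.089, 0.936, -0.34, 0.033]
ft_force: [0.4, 0.6, -0.3]
finger_gap: 0.04
```

```bash
python3 - <<'E'
from h import *
from rig import readout
s=readout.read_state()
for k in('joint_positions','tcp_pos','orientation','ft_force','ft_torque'):print(k,s[k].round(4))
print(Ro.from_quat(s['orientation']).as_matrix().round(3))
E
```

```text
joint_positions [ 0.7683  0.0163  1.5212 -0.6193  1.9561 -1.1267]
tcp_pos [0.4693 0.2806 0.3229]
orientation [-0.0889  0.9356 -0.34    0.0327]
ft_force [ 0.3901  0.5986 -0.3193]
ft_torque [ 0.2935  0.017  -0.0237]
[[-0.982 -0.144  0.122]
 [-0.189  0.753 -0.63 ]
 [-0.001 -0.642 -0.767]]
```

```bash
cat >> h.py <<'E'
def rot(q,C=0): 
    q1,q2,q3,q4,q5,q6=q
    return Ro.from_euler('z',q1)*Ro.from_euler('y',q2+q3)*Ro.from_euler('z',q4)*Ro.from_euler('y',q5)*Ro.from_euler('z',q6+C)
def fk(q,k):
    a,h,L1,L2,d,a3,C=k; e=lambda x,y,z:np.array([x,y,z])
    R1=Ro.from_euler('z',q[0]);R2=R1*Ro.from_euler('y',q[1]);R3=R2*Ro.from_euler('y',q[2]);R=rot(q,C)
    return R1.apply(e(a,0,h))+R2.apply(e(0,0,L1))+R3.apply(e(a3,0,L2))+R.apply(e(0,0,d)),R
E
python3 - <<'E'
from h import *
D=[([1.22319952,.116490542,1.44228313,2.835e-5,1.5840134,-.0378136491],[.20572114,.64269059,.24154801],[.154272773,.988028114,-5.834e-4,-1.283e-4]),
([.7683,.0163,1.5212,-.6193,1.9561,-1.1267],[.4693,.2806,.3229],[-.0889,.9356,-.34,.0327])]
for q,p,o in D:
    print((rot(q).inv()*Ro.from_quat(o)).as_rotvec())
E
```

```text
[-9.05721663e-08 -2.72507823e-08  1.57079633e+00]
[-4.15600084e-05  1.29797675e-04  1.57065729e+00]
```

```bash
python3 - <<'E'
from h import *
D=[([1.22319952,.116490542,1.44228313,2.835e-5,1.5840134,-.0378136491],[.20572114,.64269059,.24154801],[.154272773,.988028114,-5.834e-4,-1.283e-4]),
([.7683,.0163,1.5212,-.6193,1.9561,-1.1267],[.4693,.2806,.3229],[-.0889,.9356,-.34,.0327])]
A=[];b=[]
for q,p,o in D:
    cols=[fk(q,np.r_[np.eye(6)[i],np.pi/2])[0] for i in range(6)]
    A.append(np.array(cols).T);b.append(p)
A=np.vstack(A);b=np.hstack(b)
print(np.linalg.svd(A)[1])
for n in(5,6):
    k,res,rk,_=np.linalg.lstsq(A[:,:n],b,rcond=None);print(k.round(4),(A[:,:n]@k-b).round(4))
E
```

```text
[2.77066390e+00 2.00394471e+00 5.52546966e-01 4.70537371e-02
 1.02460852e-02 1.19852973e-16]
[-0.4954 -0.1427  0.6063  1.0997  0.2312] [ 0.024  -0.0087 -0.      0.     -0.      0.    ]
[-0.4921 -0.0922  0.62    1.0939  0.2312  0.064 ] [ 0.024  -0.0087 -0.      0.     -0.      0.    ]
```

```bash
python3 - <<'E'
from h import *
p,R=tool_pose(.6,.25);print(p)
for r in steps(p,R,8):print(r)
E
```

```text
[0.49981934 0.17107374 0.25116062]
([-1.2, -5.1, 16.0], [0.0342, 0.0001, -0.0001])
([-1.2, -4.6, 16.1], [0.0342, 0.0001, -0.0001])
([-1.2, -4.0, 16.3], [0.0342, 0.0001, -0.0001])
([-1.2, -3.4, 16.4], [0.0342, 0.0001, -0.0001])
([-1.2, -2.9, 16.5], [0.0342, 0.0001, -0.0001])
([-1.2, -2.3, 16.6], [0.0342, 0.0001, -0.0001])
([-1.2, -1.7, 16.7], [0.0342, 0.0001, -0.0001])
([-1.2, -1.2, 16.7], [0.0342, 0.0001, -0.0001])
```

apply_moves(steps=[[[-1.2,-5.1,16],[0.0342,0,0],40],[[-1.2,-4.6,16.1],[0.0342,0,0],40],[[-1.2,-4,16.3],[0.0342,0,0],40],[[-1.2,-3.4,16.4],[0.0342,0,0],40],[[-1.2,-2.9,16.5],[0.0342,0,0],40],[[-1.2,-2.3,16.6],[0.0342,0,0],40],[[-1.2,-1.7,16.7],[0.0342,0,0],40],[[-1.2,-1.2,16.7],[0.0342,0,0],40],[[0,0,0],[0,0,0],40],[[0,0,0],[0,0,0],40]])

```text
time: 3.15
tcp_pos: [0.5001, 0.171, 0.2516]
orientation: [-0.083, 0.88, -0.465, 0.044]
ft_force: [0.1, 0.2, 0.6]
finger_gap: 0.0399
```

```bash
cat > st.py <<'E'
from h import *
from rig import readout
s=readout.read_state()
for k in('joint_positions','tcp_pos','orientation','ft_force','ft_torque'):print(k,s[k].tolist())
open('log.txt','a').write(repr((s['joint_positions'].tolist(),s['tcp_pos'].tolist()))+'\n')
E
python3 st.py
```

```text
joint_positions [0.6733335294302709, 0.01745649868196187, 1.728696148247697, -0.8653115690480655, 1.854191754025699, -1.137227261664229]
tcp_pos [0.5001344654475642, 0.17099040102077265, 0.2516159068723607]
orientation [-0.08325547737942252, 0.8804395158375012, -0.4646697627253505, 0.04446117460118608]
ft_force [0.1255647655496618, 0.15075000857864132, 0.5673813770475873]
ft_torque [0.40455324545709404, 0.07560313930150916, 0.062157074058813835]
```

```bash
cat >> h.py <<'E'
def fkc(q):
    e=np.eye(3)
    R1=Ro.from_euler('z',q[0]);R2=R1*Ro.from_euler('y',q[1]);R3=R2*Ro.from_euler('y',q[2]);R=rot(q,np.pi/2)
    return np.c_[R1.apply(e[0]),R1.apply(e[1]),e[2],R2.apply(e[2]),R3.apply(e[0]),R3.apply(e[2]),R.apply(e[2])],R
E
python3 - <<'E'
from h import *
D=[([1.22319952,.116490542,1.44228313,2.835e-5,1.5840134,-.0378136491],[.20572114,.64269059,.24154801]),
([.7683,.0163,1.5212,-.6193,1.9561,-1.1267],[.4693,.2806,.3229])]+[eval(l) for l in open('log.txt')]
A=np.vstack([fkc(q)[0] for q,p in D]);b=np.hstack([p for q,p in D])
print(np.linalg.svd(A)[1])
for cols in([1,2,3,5,6],[0,1,2,3,5,6],range(7)):
    cols=list(cols);k=np.linalg.lstsq(A[:,cols],b,rcond=None)[0];print(cols,k.round(4),(A[:,cols]@k-b).round(4))
E
```

```text
[3.33561224 2.46647934 1.85158005 0.57184096 0.14669168 0.10764338
 0.04140428]
[1, 2, 3, 5, 6] [ 0.0259 -0.0045  0.5214  0.6139  0.2796] [-0.0004 -0.     -0.0004 -0.0059 -0.0059  0.      0.0069  0.0052  0.0004]
[0, 1, 2, 3, 5, 6] [-0.008   0.0261 -0.0026  0.5203  0.6221  0.2802] [-0.0006  0.0001 -0.0001 -0.0059 -0.006   0.0007  0.0069  0.005  -0.0006]
[0, 1, 2, 3, 4, 5, 6] [-1.000e-04  2.550e-02  1.374e-01  4.598e-01  8.140e-02  6.204e-01
  2.787e-01] [-0.  0.  0.  0. -0. -0. -0.  0. -0.]
```

```bash
cat >> h.py <<'E'
K=np.array([-1e-4,.0255,.1374,.4598,.0814,.6204,.2787])
LO=np.array([-2.83,-.83,.07,-1.14,.01,-2.97]);HI=np.array([2.83,2.19,2.5,4.28,3,2.97])
def ik(p,R,q0,m=.03):
    def f(q):
        A,Rq=fkc(q);return np.r_[(A@K-p)*5,(Rq.inv()*R).as_rotvec()]
    r=least_squares(f,np.clip(q0,LO+m+.001,HI-m-.001),bounds=(LO+m,HI-m));return r.x,np.abs(r.fun).max()
E
python3 - <<'E'
from h import *
q0=[.673,.0175,1.729,-.865,1.854,-1.137]
rng=np.random.default_rng(0)
seeds=[q0]+[rng.uniform(LO+.1,HI-.1) for _ in range(12)]
for lean in(0,.3,.6):
 for phi in(-.6,-.3,0,.4,.8,1.2,1.5):
  l=[]
  for th in(0,.5,1,1.5,2.09):
    sols=[]
    for s in seeds:
        p,R=tool_pose(th,.122,phi,lean=lean,yb=-.03*np.sign(phi)*(abs(phi)>.7)); q,e=ik(p,R,s)
        if e<.003:sols.append(q)
    l.append('%s'%(sols[0].round(2).tolist()) if sols else 'x')
  print(lean,phi,l)
E
```

```text
0 -0.6 ['[0.47, 0.57, 1.6, -0.98, 2.26, -0.76]', '[0.41, 0.33, 1.6, -0.76, 2.12, -1.08]', '[0.24, 0.18, 1.55, -0.49, 2.05, -1.43]', '[-0.0, 0.17, 1.48, -0.19, 2.07, -1.78]', '[-0.27, 0.31, 1.39, 0.15, 2.2, -2.15]']
0 -0.3 ['x', '[0.48, 0.19, 1.74, -0.87, 1.91, -1.09]', '[0.27, 0.01, 1.69, -0.53, 1.81, -1.43]', '[-0.02, -0.01, 1.61, -0.13, 1.82, -1.79]', '[-0.34, 0.17, 1.5, 0.29, 1.99, -2.13]']
0 0 ['x', '[0.54, 0.03, 1.9, -0.98, 1.68, -1.09]', '[0.3, -0.17, 1.85, -0.57, 1.55, -1.42]', '[-0.05, -0.19, 1.76, -0.07, 1.56, -1.82]', '[-0.42, 0.02, 1.65, 0.43, 1.77, -2.15]']
0 0.4 ['x', 'x', '[0.3, -0.43, 2.08, -0.62, 1.17, -1.43]', '[-0.12, -0.44, 1.98, 0.06, 1.19, -1.91]', '[-0.52, -0.18, 1.87, 0.65, 1.48, -2.24]']
0 0.8 ['x', 'x', '[0.23, -0.79, 2.36, -0.61, 0.79, -1.51]', '[-0.25, -0.74, 2.26, 0.35, 0.88, -2.16]', '[-0.65, -0.43, 2.14, 0.93, 1.26, -2.42]']
0 1.2 ['x', 'x', 'x', 'x', '[-0.69, -0.57, 2.37, 1.33, 1.03, -2.67]']
0 1.5 ['x', 'x', 'x', 'x', 'x']
0.3 -0.6 ['[0.45, 0.47, 1.61, -0.82, 2.14, -0.89]', '[0.35, 0.26, 1.59, -0.57, 2.05, -1.23]', '[0.14, 0.16, 1.53, -0.28, 2.04, -1.5
[... 1494 characters left out ...]
1.87, -0.47, 1.5, -1.37]', '[-0.0, -0.2, 1.79, 0.03, 1.55, -1.76]', '[-0.32, -0.06, 1.7, 0.46, 1.76, -2.05]', '[-0.55, 0.24, 1.6, 0.85, 2.06, -2.21]']
0.6 0.4 ['[0.59, -0.15, 2.16, -1.09, 1.29, -0.96]', '[0.35, -0.4, 2.11, -0.55, 1.13, -1.35]', '[-0.05, -0.45, 2.02, 0.13, 1.19, -1.83]', '[-0.41, -0.28, 1.92, 0.65, 1.46, -2.13]', '[-0.65, 0.06, 1.82, 1.04, 1.79, -2.21]']
0.6 0.8 ['x', '[0.31, -0.75, 2.4, -0.62, 0.76, -1.35]', '[-0.14, -0.78, 2.31, 0.33, 0.87, -2.0]', '[-0.53, -0.56, 2.21, 0.91, 1.21, -2.27]', '[-0.76, -0.19, 2.11, 1.25, 1.56, -2.27]']
0.6 1.2 ['x', 'x', 'x', '[-0.54, -0.76, 2.44, 1.26, 0.92, -2.48]', '[-0.76, -0.41, 2.35, 1.52, 1.25, -2.33]']
0.6 1.5 ['x', 'x', 'x', 'x', 'x']
```

```bash
python3 - <<'E'
from h import *
def tri(a,b):
    f=lambda X:np.r_[proj('scene',X)-a,proj('side',X)-b]
    r=least_squares(f,[.5,0,.1]);return r.x,np.abs(r.fun).max()
def W2P(X):
    o=P2W(Q,(0,0,0));ex=P2W(Q,(1,0,0))-o;ey=P2W(Q,(0,1,0))-o;d=np.array(X)-o;return np.array([d@ex,d@ey,d[2]])
for n,a,b in [('stopfar',(250+507/4.4,215+110/4.2),(250+595/4.4,190+110/4.2)),('stopnear',(250+337/4.4,215+165/4.2),(250+387/4.4,190+148/4.2)),
 ('standtipR',(268,195),(318,177)),('standtop',(227,181),(283,161)),('mon_ll',(357,191),(402,180)),('monfootL',(392,275),(428,265))]:
    x,e=tri(np.array(a),np.array(b));print(n,x.round(3),'press',W2P(x).round(3),round(e,1))
E
cat > z.py <<'E'
import sys,cv2
from rig import camera
n,o,x,y,w,h=sys.argv[1],sys.argv[2],*map(int,sys.argv[3:])
i=camera(n)["color"][:,:,::-1][y:y+h,x:x+w];f=min(800/w,600/h);cv2.imwrite(f"pics/{o}.png",cv2.resize(i,(int(w*f),int(h*f)),interpolation=cv2.INTER_CUBIC))
E
python3 z.py side s1 150 90 250 190; python3 z.py wrist w1 0 0 640 480
```

```text
stopfar [ 0.59  -0.061  0.156] press [0.068 0.045 0.156] 0.2
stopnear [ 0.505 -0.076  0.155] press [ 0.067 -0.042  0.155] 0.6
standtipR [0.569 0.355 0.096] press [-0.344  0.103  0.096] 0.7
standtop [0.499 0.453 0.112] press [-0.453  0.052  0.112] 0.0
mon_ll [0.731 0.21  0.127] press [-0.171  0.234  0.127] 2.9
monfootL [0.724 0.034 0.001] press [0.001 0.194 0.001] 1.5
```

View pics/s1.png

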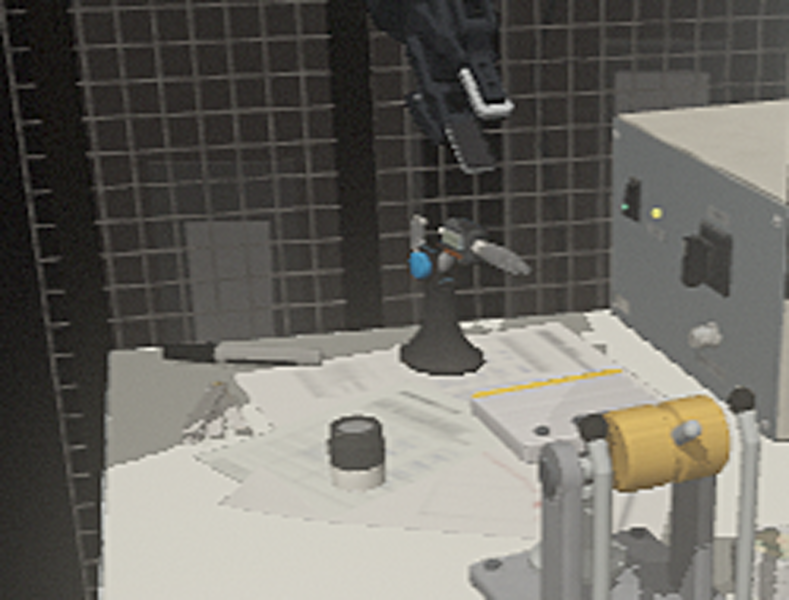

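View pics/w1.png

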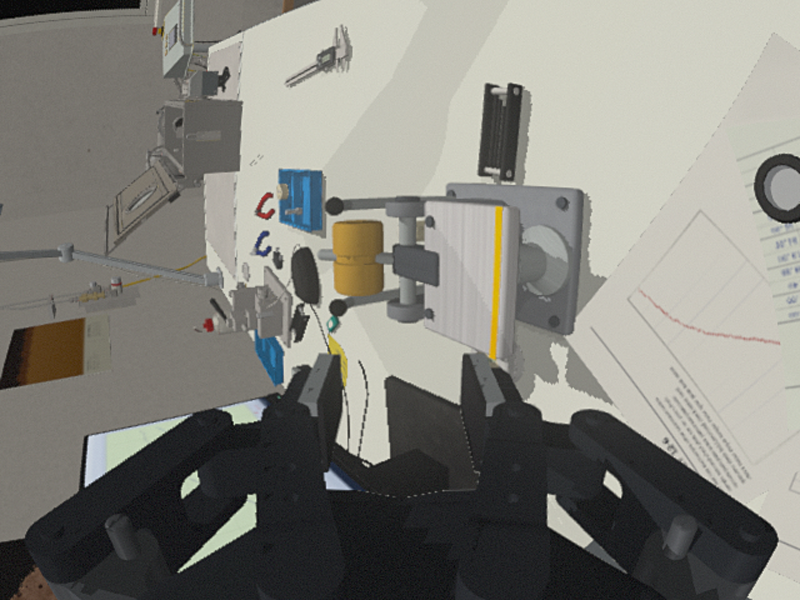

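```bash
cat >> h.py <<'E'
MT=np.array([[ 2.81017760e-04, -9.65094889e-01, -2.61900316e-01,6.65120588e-02],[ 9.99999721e-01,  4.52615005e-04, -5.94878043e-04,2.75896933e-04],[ 6.92653772e-04, -2.61900075e-01,  9.65094747e-01,-1.31315796e-01]])
FW=240/np.tan(np.radians(65.70646984690485/2))
def wproj(X,p,R):
    t=R.inv().apply(np.asarray(X)-p);c=MT[:,:3].T@(t-MT[:,3]);th=np.arctan2(np.hypot(c[0],c[1]),c[2]);k=FW*th/np.hypot(c[0],c[1]);return np.array([320.7824,238.6505])+k*c[:2]
def plate_pts(th,r,y,n):
    c,s=np.cos(th),np.sin(th);return P2W(Q,(.03-c*r+s*n,y,.11+s*r+c*n))
E
python3 - <<'E'
from h import *
from rig import readout
s=readout.read_state();p=s['tcp_pos'];R=Ro.from_quat(s['orientation'])
for y in(-.05,.05):
    for n in(.007,-.007):print(y,n,(wproj(plate_pts(0,.115,y,n),p,R)*1.25).round(1))
print('nearhinge',(wproj(plate_pts(0,.03,-.05,.007),p,R)*1.25).round(1),(wproj(plate_pts(0,.03,.05,.007),p,R)*1.25).round(1))
E
```

```text
-0.05 0.007 [497.9 202.5]
-0.05 -0.007 [513.1 202.3]
0.05 0.007 [490.7 354.9]
0.05 -0.007 [505.1 350.2]
nearhinge [416.5 196. ] [415.7 322.3]
```

```bash
python3 - <<'E'
from h import *
import h
from rig import readout
s=readout.read_state();p=s['tcp_pos'];R=Ro.from_quat(s['orientation'])
O=[('scene',(.1,-.062,.014),(326.6,336)),('scene',(-.065,-.062,.014),(275,296.4)),
('scene',(-.085,-.05,.117),(273.9,244)),('scene',(-.085,.05,.117),(315.5,231)),
('side',(.1,-.062,.014),(335.9,313.3)),('side',(-.065,-.062,.014),(299.3,270.5)),
('side',(-.085,-.05,.117),(299.5,215)),('side',(-.085,.05,.117),(346.6,207.1))]
W=[((-.085,-.05,.117),(504,205)),((-.085,-.05,.103),(521,208)),((-.085,.05,.117),(497,357)),((-.085,.05,.103),(511,350)),((0,-.05,.117),(427,200)),((0,.05,.117),(425,325)),((-.065,-.062,.014),(582,190)),((-.065,.062,.014),(574,333))]
fw=lambda q:np.concatenate([wproj(P2W(q,a),p,R)-np.array(u)/1.25 for a,u in W])
fo=lambda q:np.concatenate([proj(n,P2W(q,a))-np.array(u) for n,a,u in O])
for name,f in(('w',fw),('o',fo),('all',lambda q:np.r_[fw(q)*.8,fo(q)])):
    r=least_squares(f,h.Q,loss='soft_l1');print(name,r.x,P2W(r.x,(.03,0,.11)).round(4));
    if name!='o':print(fw(r.x).reshape(-1,2).round(1).tolist())
    print(fo(r.x).reshape(-1,2).round(1).tolist())
E
```

```text
w [0.53245973 0.00472205 0.18563386] [ 0.538  -0.0248  0.11  ]
[[1.8, 0.0], [0.2, -2.6], [0.5, 1.9], [0.8, 3.6], [-4.0, -2.2], [-3.5, 0.2], [-5.0, -2.6], [-7.9, 2.5]]
[[-1.9, -1.6], [-1.5, -2.6], [-2.0, -2.0], [-2.2, -1.8], [-2.3, -3.2], [-1.7, -3.0], [-1.3, -1.3], [-1.0, -1.4]]
o [ 0.53309188 -0.00394801  0.18896443] [ 0.5387 -0.0334  0.11  ]
[[1.0, 1.0], [0.5, -0.5], [-0.1, -0.1], [-0.1, -0.1], [-0.4, -0.5], [-0.6, -0.9], [-0.2, 0.4], [0.3, 0.1]]
all [0.53402174 0.00337762 0.19586866] [ 0.5399 -0.026   0.11  ]
[[-0.3, 0.3], [-1.8, -2.3], [-0.5, 1.9], [-0.2, 3.7], [-5.3, -0.9], [-4.2, 1.1], [-6.9, -2.1], [-8.7, 2.8]]
[[-0.0, -1.4], [-0.6, -2.2], [-1.3, -1.6], [-1.7, -1.6], [-0.5, -2.9], [-1.0, -2.6], [-0.7, -0.9], [-0.6, -1.2]]
```

```bash
python3 - <<'E'
from h import *
from rig import readout
s=readout.read_state()
for th,r in((0,.19),(0,.116)):
    p,R=tool_pose(th,r,lean=.45);print(p.round(4),R.as_matrix()[:,2].round(3),ik(p,R,s['joint_positions']))
p,R=tool_pose(0,.19,lean=.45)
for r in steps(p,R,9):print(r)
E
```

```text
[0.5029 0.155  0.11  ] [ 0.17  -0.884 -0.435] (array([ 0.68038009,  0.20277113,  1.84386831, -0.93924935,  1.74960147,
       -0.92193273]), np.float64(1.5048552681751204e-13))
[0.5169 0.0824 0.11  ] [ 0.17  -0.884 -0.435] (array([ 0.56643664,  0.13566596,  1.92111332, -0.99860858,  1.6605904 ,
       -0.97120123]), np.float64(1.0439565878428425e-14))
([0.1, 12.0, 10.4], [0.0166, 0.0001, -0.0002])
([0.1, 12.2, 10.2], [0.0166, 0.0001, -0.0002])
([0.1, 12.3, 10.0], [0.0166, 0.0001, -0.0002])
([0.1, 12.5, 9.8], [0.0166, 0.0001, -0.0002])
([0.1, 12.6, 9.6], [0.0166, 0.0001, -0.0002])
([0.1, 12.8, 9.4], [0.0166, 0.0001, -0.0002])
([0.1, 13.0, 9.2], [0.0166, 0.0001, -0.0002])
([0.1, 13.1, 9.0], [0.0166, 0.0001, -0.0002])
([0.1, 13.3, 8.8], [0.0166, 0.0001, -0.0002])
```

apply_moves(steps=[[[0.1,12,10.4],[0.0166,0,0],36],[[0.1,12.2,10.2],[0.0166,0,0],36],[[0.1,12.3,10],[0.0166,0,0],36],[[0.1,12.5,9.8],[0.0166,0,0],36],[[0.1,12.6,9.6],[0.0166,0,0],36],[[0.1,12.8,9.4],[0.0166,0,0],36],[[0.1,13,9.2],[0.0166,0,0],36],[[0.1,13.1,9],[0.0166,0,0],36],[[0.1,13.3,8.8],[0.0166,0,0],36],[[0,0,0],[0,0,0],36]])

```text
time: 4.25
tcp_pos: [0.5017, 0.1537, 0.1062]
orientation: [-0.081, 0.842, -0.531, 0.049]
ft_force: [0.0, -0.1, 0.3]
finger_gap: 0.0359
```

```bash
python3 st.py;python3 z.py side s2 230 140 200 150; python3 z.py wrist w2 0 0 640 480
python3 - <<'E'
from h import *
p,R=tool_pose(0,.116,lean=.45)
for r in steps(p,R,8):print(r)
E
```

```text
joint_positions [0.6804494987717357, 0.20747563364031216, 1.84830901696711, -0.9408114743209831, 1.7480455740353336, -0.9183504522620154]
tcp_pos [0.5017205709812449, 0.15371650427463412, 0.10617420630538686]
orientation [-0.08126201350821384, 0.8419085087611438, -0.5312017198232059, 0.04910479501073412]
ft_force [0.04247090441624028, -0.10364259017760477, 0.2875842099132391]
ft_torque [0.4010022895375345, 0.06268233392305406, -0.013638771238924124]
([-0.1, -4.1, 8.2], [-0.0003, 0.0, 0.0001])
([-0.1, -4.1, 8.2], [-0.0003, 0.0, 0.0001])
([-0.1, -4.1, 8.2], [-0.0003, 0.0, 0.0001])
([-0.1, -4.1, 8.2], [-0.0003, 0.0, 0.0001])
([-0.1, -4.1, 8.2], [-0.0003, 0.0, 0.0001])
([-0.1, -4.1, 8.2], [-0.0003, 0.0, 0.0001])
([-0.1, -4.1, 8.2], [-0.0003, 0.0, 0.0001])
([-0.1, -4.1, 8.2], [-0.0003, 0.0, 0.0001])
```

View pics/s2.png

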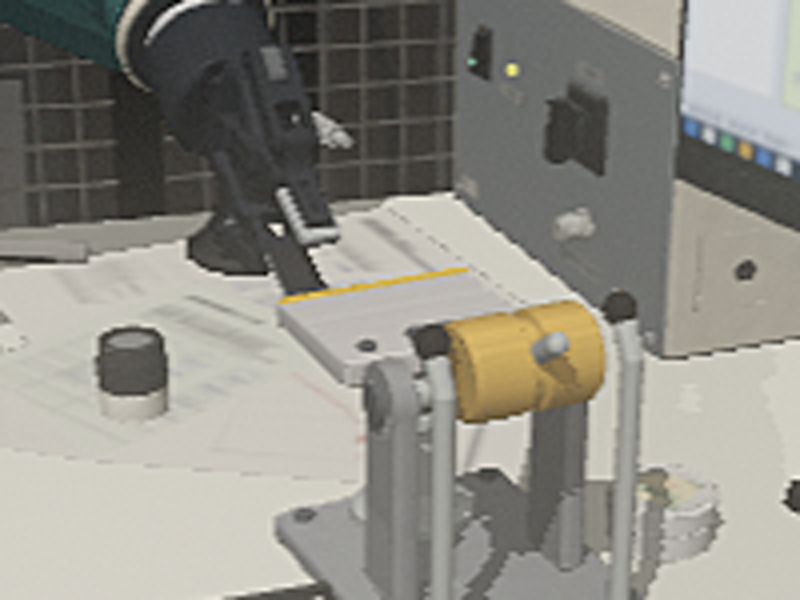

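View pics/w2.png

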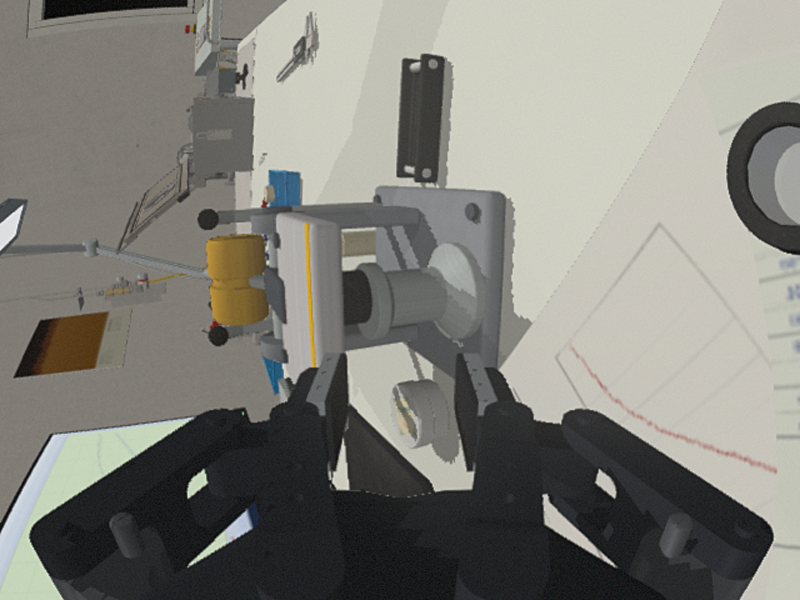

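```bash
python3 - <<'E'
from h import *
from rig import readout
s=readout.read_state()
p,R=tool_pose(0,.185,lean=.45,off=.004)
for r in steps(p,R,2,s):print(r)
s2=dict(tcp_pos=p,orientation=R.as_quat())
p,R=tool_pose(0,.106,lean=.45,off=.004)
for r in steps(p,R,7,s2):print(r)
E
```

```text
([-0.3, -3.3, 0.9], [-0.0013, 0.0, 0.0003])
([-0.3, -3.3, 0.9], [-0.0013, 0.0, 0.0003])
([-0.0, -4.9, 10.2], [0.0, 0.0, 0.0])
([-0.0, -4.9, 10.2], [0.0, 0.0, 0.0])
([-0.0, -4.9, 10.2], [0.0, 0.0, 0.0])
([-0.0, -4.9, 10.2], [0.0, 0.0, 0.0])
([-0.0, -4.9, 10.2], [0.0, 0.0, 0.0])
([-0.0, -4.9, 10.2], [0.0, 0.0, 0.0])
([-0.0, -4.9, 10.2], [0.0, 0.0, 0.0])
```

apply_moves(steps=[[[-0.3,-3.3,0.9],[0,0,0],36],[[-0.3,-3.3,0.9],[0,0,0],36],[[0,-4.9,10.2],[0,0,0],36],[[0,-4.9,10.2],[0,0,0],36],[[0,-4.9,10.2],[0,0,0],36],[[0,-4.9,10.2],[0,0,0],36],[[0,-4.9,10.2],[0,0,0],36],[[0,0,0],[0,0,0],36],[[0,0,0],[0,0,0],36],[[0,0,0],[0,0,0],36]])

```text
time: 5.35
tcp_pos: [0.5146, 0.0948, 0.1141]
orientation: [-0.08, 0.843, -0.53, 0.051]
ft_force: [0.2, 0.4, -1.1]
finger_gap: 0.0359
```

```bash
python3 st.py;python3 z.py wrist w3 160 120 320 240
python3 - <<'E'
from h import *
p,R=tool_pose(0,.106,lean=.45,off=.004)
for r in steps(p,R,4):print(r)
E
```

```text
joint_positions [0.5871649878126268, 0.14154990148869098, 1.9078302235897087, -0.990633934029987, 1.6807660220038072, -0.9677314071885046]
tcp_pos [0.5145812732966368, 0.09476146922074821, 0.11408283423222047]
orientation [-0.0804114346387607, 0.8426625162901947, -0.5299910376289579, 0.05062988101698644]
ft_force [0.23839287327507896, 0.39389635739410256, -1.0955902016727141]
ft_torque [0.3750013266469718, 0.05056207627043374, 0.02012700225931743]
([0.0, -2.4, 5.1], [-0.0005, 0.0002, 0.0001])
([0.0, -2.4, 5.1], [-0.0005, 0.0002, 0.0001])
([0.0, -2.5, 5.1], [-0.0005, 0.0002, 0.0001])
([0.0, -2.5, 5.1], [-0.0005, 0.0002, 0.0001])
```

View pics/w3.png

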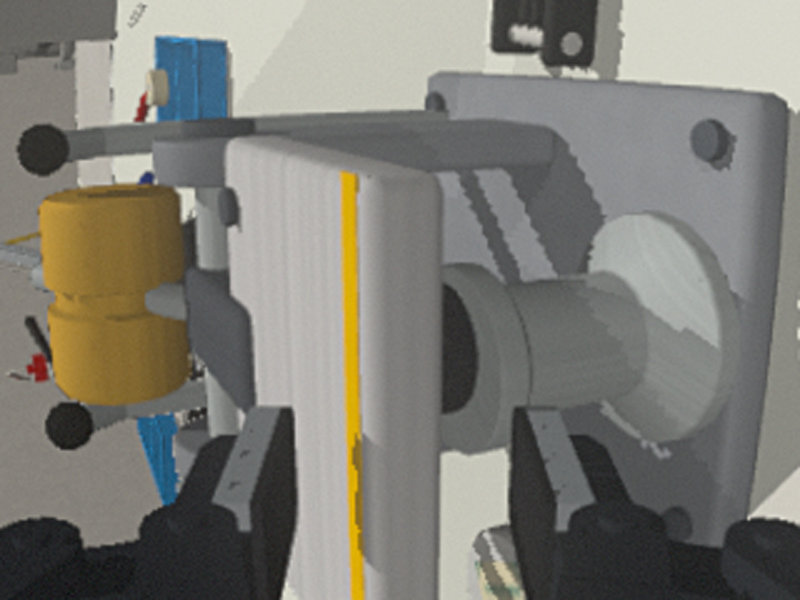

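apply_moves(steps=[[[0,-2.4,5.1],[0,0,0],36],[[0,-2.4,5.1],[0,0,0],36],[[0,-2.5,5.1],[0,0,0],36],[[0,-2.5,5.1],[0,0,0],36],[[0,0,0],[0,0,0],36],[[0,0,0],[0,0,0],36],[[0,0,0],[0,0,0],36],[[0,0,0],[0,0,0],36],[[0,0,0],[0,0,0],36],[[0,0,0],[0,0,0],36]])

```text
time: 6.4
tcp_pos: [0.5188, 0.0724, 0.114]
orientation: [-0.08, 0.843, -0.53, 0.051]
ft_force: [-0.3, -0.0, 0.3]
finger_gap: 0.0359
```

```bash
python3 st.py;python3 z.py wrist w4 160 120 320 240;python3 z.py side s4 270 170 120 90

```

```text
joint_positions [0.5503335930681439, 0.12277973143915706, 1.9289679621371005, -1.0092269776847846, 1.6520951500871728, -0.9835903150588274]
tcp_pos [0.5188167052059748, 0.07239768295261045, 0.11403858960145422]
orientation [-0.08044792258703604, 0.8426244024828974, -0.5300499058707282, 0.05058997309944321]
ft_force [-0.2859759422507781, -0.02146414835094871, 0.2742047790224817]
ft_torque [0.4485500974267443, 0.11287247459053994, 0.04703658169490284]
```

View pics/w4.png

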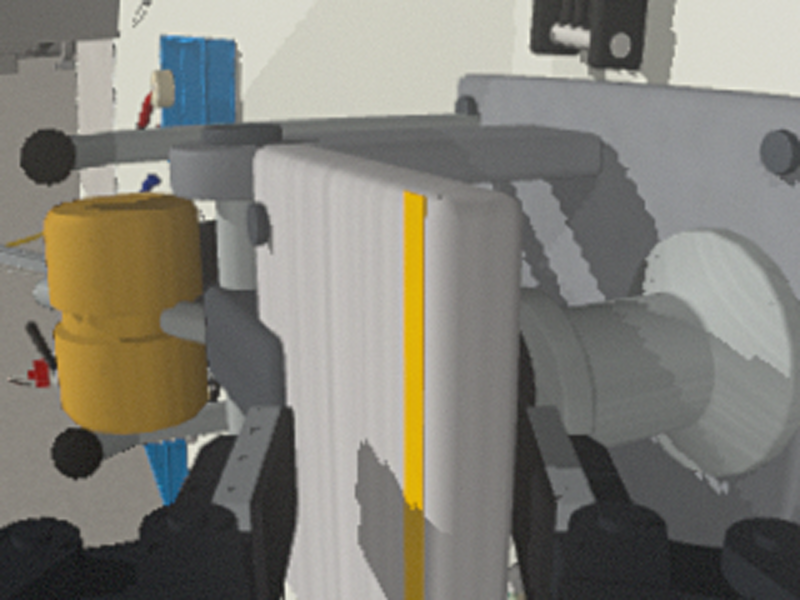

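View pics/s4.png

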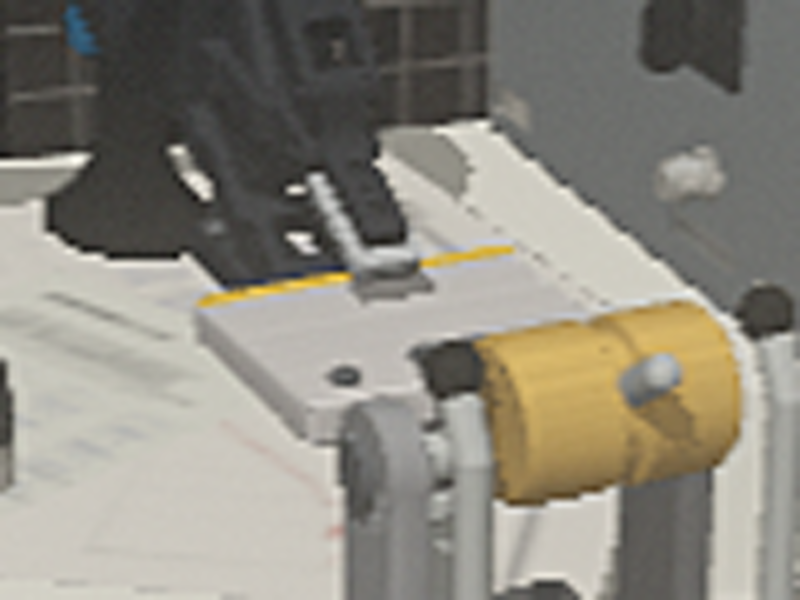

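```bash
cat >> h.py <<'E'
def arc(c):
    k=max(0,1-c/.6); return tool_pose(c,.112-.006*k,lean=.45*k,off=.004*k)
def plan(cs,fn=arc):
    """rows from current measured pose through fn(c)"""
    from rig import readout
    s=readout.read_state();p0=s['tcp_pos'];R0=Ro.from_quat(s['orientation']);q=s['joint_positions']
    for c in cs:
        p,R=fn(c);d=R0.inv().apply(p-p0)*1000;rv=(R0.inv()*R).as_rotvec()
        q,e=ik(p,R,q,0.01);print(round(c,3),'[%s,%s,G],'%(d.round(1).tolist(),rv.round(4).tolist()),q.round(2).tolist() if e<1e-3 else 'IKFAIL')
        p0,R0=p,R
E
python3 - <<'E'
from h import *
plan([.02,.04,.06,.08,.12,.16,.2,.24,.28,.28])
E
```

```text
0.02 [[0.0, -1.6, -1.1],[-0.0072, 0.0004, 0.0002],G], [0.55, 0.12, 1.93, -1.0, 1.65, -0.99]
0.04 [[-0.0, -1.8, -0.9],[-0.005, -0.0, 0.0],G], [0.55, 0.11, 1.93, -1.0, 1.65, -0.99]
0.06 [[0.0, -1.8, -0.9],[-0.005, 0.0, 0.0],G], [0.55, 0.11, 1.93, -1.0, 1.65, -1.0]
0.08 [[0.0, -1.8, -0.9],[-0.005, -0.0, 0.0],G], [0.55, 0.1, 1.93, -0.99, 1.65, -1.0]
0.12 [[-0.0, -3.6, -1.7],[-0.01, -0.0, 0.0],G], [0.54, 0.09, 1.92, -0.99, 1.65, -1.01]
0.16 [[0.0, -3.7, -1.6],[-0.01, 0.0, 0.0],G], [0.54, 0.08, 1.92, -0.98, 1.65, -1.02]
0.2 [[-0.0, -3.8, -1.5],[-0.01, 0.0, -0.0],G], [0.54, 0.07, 1.92, -0.97, 1.65, -1.04]
0.24 [[0.0, -3.8, -1.4],[-0.01, 0.0, -0.0],G], [0.54, 0.06, 1.92, -0.97, 1.65, -1.05]
0.28 [[-0.0, -3.9, -1.3],[-0.01, 0.0, 0.0],G], [0.53, 0.05, 1.92, -0.96, 1.65, -1.06]
0.28 [[0.0, 0.0, 0.0],[0.0, 0.0, 0.0],G], [0.53, 0.05, 1.92, -0.96, 1.65, -1.06]
```

apply_moves(steps=[[[0,-1.6,-1.1],[-0.0072,0,0],36],[[0,-1.8,-0.9],[-0.005,0,0],36],[[0,-1.8,-0.9],[-0.005,0,0],36],[[0,-1.8,-0.9],[-0.005,0,0],36],[[0,-3.6,-1.7],[-0.01,0,0],36],[[0,-3.7,-1.6],[-0.01,0,0],36],[[0,-3.8,-1.5],[-0.01,0,0],36],[[0,-3.8,-1.4],[-0.01,0,0],36],[[0,-3.9,-1.3],[-0.01,0,0],36],[[0,0,0],[0,0,0],36]])

```text
time: 7.5
tcp_pos: [0.5195, 0.0704, 0.1432]
orientation: [-0.082, 0.861, -0.499, 0.048]
ft_force: [-0.0, 0.4, -1.2]
finger_gap: 0.0364
```

```bash
python3 st.py;python3 z.py wrist w5 160 120 320 240;python3 z.py side s5 270 150 160 120
python3 - <<'E'
from h import *
plan([.31,.35,.39,.43,.47,.51,.55,.59,.63,.63])
E
```

```text
joint_positions [0.5310575529285934, 0.051388924704063685, 1.9162935640779188, -0.9613887739165171, 1.6454197162197537, -1.0571615652497974]
tcp_pos [0.5194764540349379, 0.07038623933343673, 0.14316274367978632]
orientation [-0.08169195255380114, 0.8614682072306334, -0.49887268743751334, 0.048218197266788526]
ft_force [-0.03733739596435576, 0.4452316199379617, -1.1635645587456211]
ft_torque [0.6090170607725993, 0.1554479527583933, -0.055958349695596904]
0.31 [[0.2, -2.6, -0.9],[-0.0073, 0.0009, -0.0004],G], [0.53, 0.05, 1.92, -0.96, 1.65, -1.06]
0.35 [[0.0, -4.0, -1.1],[-0.01, -0.0, -0.0],G], [0.52, 0.04, 1.91, -0.95, 1.64, -1.08]
0.39 [[-0.0, -4.0, -1.0],[-0.01, 0.0, 0.0],G], [0.52, 0.03, 1.91, -0.94, 1.64, -1.09]
0.43 [[0.0, -4.1, -0.9],[-0.01, 0.0, 0.0],G], [0.52, 0.02, 1.91, -0.94, 1.64, -1.1]
0.47 [[-0.0, -4.1, -0.8],[-0.01, -0.0, -0.0],G], [0.51, 0.01, 1.91, -0.93, 1.64, -1.11]
0.51 [[0.0, -4.1, -0.7],[-0.01, 0.0, 0.0],G], [0.51, -0.0, 1.91, -0.92, 1.64, -1.12]
0.55 [[-0.0, -4.2, -0.6],[-0.01, -0.0, -0.0],G], [0.5, -0.01, 1.9, -0.92, 1.64, -1.13]
0.59 [[0.0, -4.2, -0.5],[-0.01, -0.0, -0.0],G], [0.49, -0.02, 1.9, -0.91, 1.63, -1.14]
0.63 [[-0.0, -4.4, -0.0],[-0.0325, 0.0, -0.0],G], [0.48, -0.04, 1.9, -0.89, 1.62, -1.16]
0.63 [[0.0, 0.0, 0.0],[0.0, 0.0, 0.0],G], [0.48, -0.04, 1.9, -0.89, 1.62, -1.16]
```

View pics/w5.png

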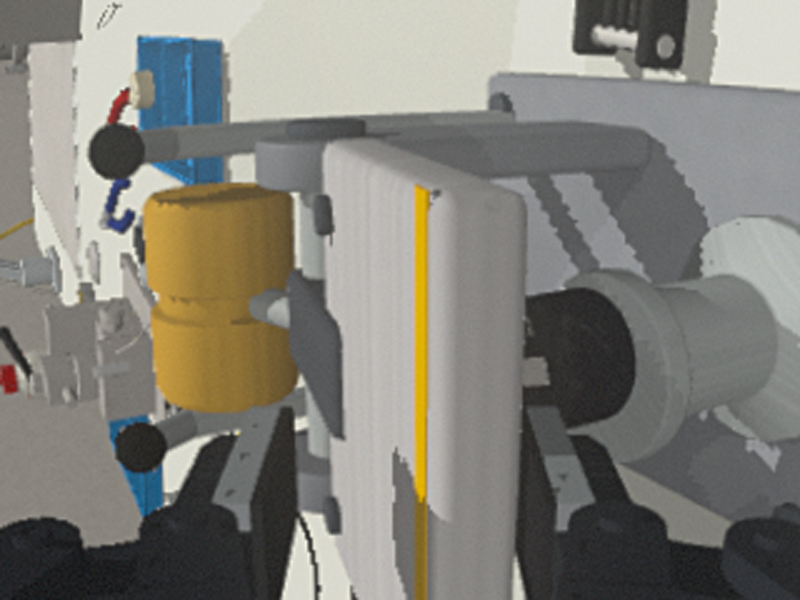

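View pics/s5.png

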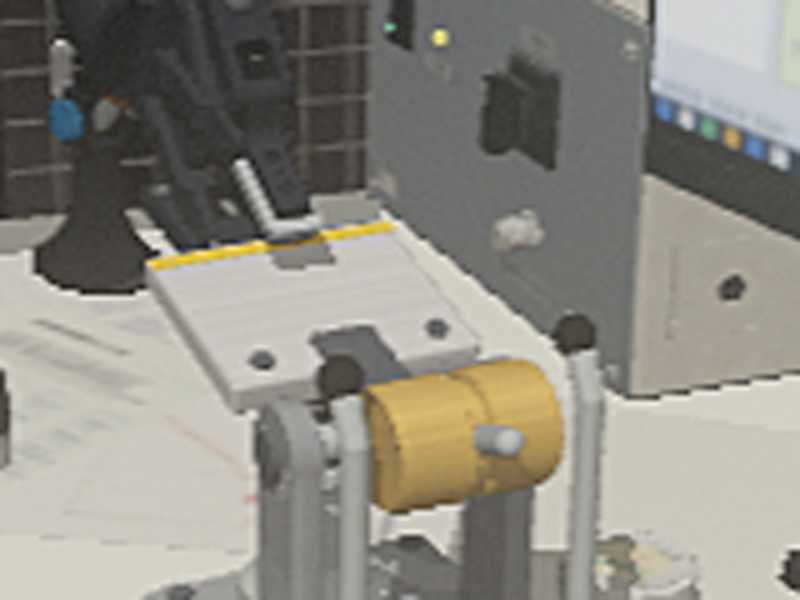

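apply_moves(steps=[[[0.2,-2.6,-0.9],[-0.0073,0,0],36],[[0,-4,-1.1],[-0.01,0,0],36],[[0,-4,-1],[-0.01,0,0],36],[[0,-4.1,-0.9],[-0.01,0,0],36],[[0,-4.1,-0.8],[-0.01,0,0],36],[[0,-4.1,-0.7],[-0.01,0,0],36],[[0,-4.2,-0.6],[-0.01,0,0],36],[[0,-4.2,-0.5],[-0.01,0,0],36],[[0,-4.4,0],[-0.0325,0,0],36],[[0,0,0],[0,0,0],36]])

```text
time: 8.6
tcp_pos: [0.5219, 0.0569, 0.1771]
orientation: [-0.084, 0.888, -0.45, 0.044]
ft_force: [0.3, 0.6, -0.8]
finger_gap: 0.0362
```

```bash
python3 st.py;python3 z.py wrist w6 160 120 320 240;python3 z.py side s6 270 130 160 120

```

```text
joint_positions [0.4791721855743053, -0.03901339988058838, 1.8996290939887015, -0.8861819416622299, 1.621760676648554, -1.1655863840055505]
tcp_pos [0.5218747156829409, 0.05689730645971474, 0.17706021087875368]
orientation [-0.08396462691549611, 0.8878502957550222, -0.4502912622275321, 0.04369866034785314]
ft_force [0.320829161380239, 0.5995508492106156, -0.7731237117565153]
ft_torque [0.50085702304489, 0.08859677415460879, 0.025742609733539167]
```

View pics/w6.png

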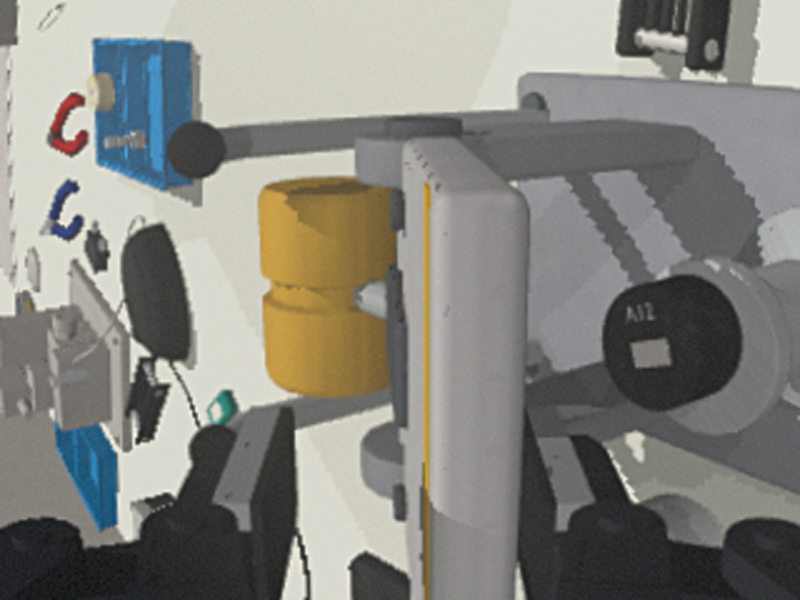

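View pics/s6.png

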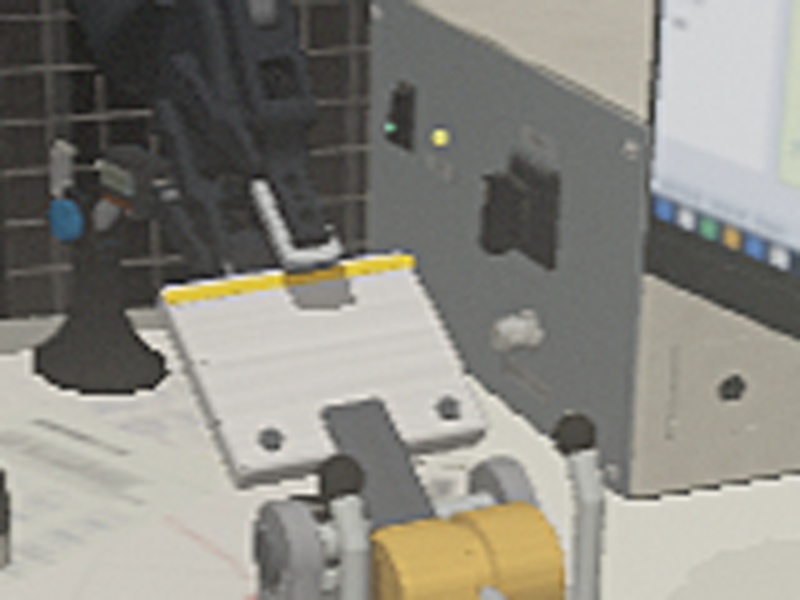

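apply_moves(steps=[[[0,0,0],[0,0,0],34.5],[[0,0,0],[0,0,0],33],[[0,0,0],[0,0,0],31.5],[[0,0,0],[0,0,0],30],[[0,0,0],[0,0,0],28.5],[[0,0,0],[0,0,0],27],[[0,0,0],[0,0,0],25.5],[[0,0,0],[0,0,0],24],[[0,3,0],[0,0,0],24],[[0,0,0],[0,0,0],24]])

```text
time: 9.7
tcp_pos: [0.5211, 0.0591, 0.173]
orientation: [-0.085, 0.887, -0.451, 0.043]
ft_force: [0.5, 1.9, -0.9]
finger_gap: 0.0239
```

```bash
python3 st.py;python3 z.py wrist w7 160 120 320 240
python3 - <<'E'
from h import *
plan([.64,.66,.69,.72,.75,.75])
E
```

```text
joint_positions [0.48375362659571086, -0.032803686198899826, 1.9015975244413716, -0.8860151769713441, 1.621504628923844, -1.1588198880914387]
tcp_pos [0.5211171311190401, 0.05905943083287092, 0.17297083432733706]
orientation [-0.08475805006818381, 0.8872992249419469, -0.4513004823126795, 0.04294220570024749]
ft_force [0.49497422623820464, 1.9341286980872088, -0.9328590052252969]
ft_torque [0.6174597380872776, 0.1500492889047757, 0.09418864010796282]
0.64 [[-0.2, -4.5, -0.3],[-0.0102, 0.0002, 0.0006],G], [0.48, -0.04, 1.9, -0.88, 1.62, -1.17]
0.66 [[0.0, -2.2, 0.0],[-0.02, 0.0, 0.0],G], [0.47, -0.05, 1.9, -0.86, 1.61, -1.18]
0.69 [[0.0, -3.4, 0.1],[-0.03, -0.0, 0.0],G], [0.46, -0.06, 1.89, -0.84, 1.6, -1.2]
0.72 [[0.0, -3.4, 0.1],[-0.03, 0.0, -0.0],G], [0.44, -0.08, 1.89, -0.82, 1.59, -1.22]
0.75 [[-0.0, -3.4, 0.1],[-0.03, 0.0, 0.0],G], [0.43, -0.09, 1.89, -0.79, 1.59, -1.24]
0.75 [[0.0, 0.0, 0.0],[0.0, 0.0, 0.0],G], [0.43, -0.09, 1.89, -0.79, 1.59, -1.24]
```

View pics/w7.png

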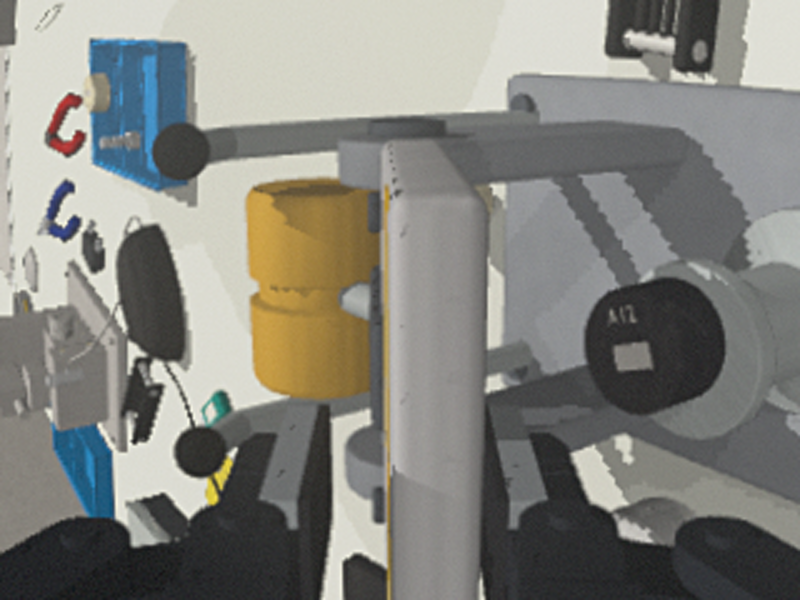

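apply_moves(steps=[[[0,-2.3,0],[-0.005,0,0],24],[[0,-2.3,0],[-0.005,0,0],24],[[0,-2.2,0],[-0.02,0,0],24],[[0,-3.4,0.1],[-0.03,0,0],24],[[0,-3.4,0.1],[-0.03,0,0],24],[[0,-3.4,0.1],[-0.03,0,0],24],[[0,0,0],[0,0,0],24],[[0,2,0],[0,0,0],24],[[0,2,0],[0,0,0],24],[[0,0,0],[0,0,0],24]])

```text
time: 10.75
tcp_pos: [0.5225, 0.0514, 0.1829]
orientation: [-0.087, 0.913, -0.397, 0.038]
ft_force: [-0.1, 0.0, -0.7]
finger_gap: 0.0238
```

```bash
python3 st.py;python3 z.py wrist w8 160 120 320 240
python3 - <<'E'
from h import *
plan([.74,.77,.8,.83,.86])
E
```

```text
joint_positions [0.43276507468245473, -0.08629308031446802, 1.8907427065314621, -0.7902802984419911, 1.5844452113216954, -1.236863503219595]
tcp_pos [0.5225102291161331, 0.051354041667065066, 0.18290246912165278]
orientation [-0.08744865624608324, 0.9126904335263403, -0.39741647175442435, 0.037537355374615416]
ft_force [-0.13676260048452382, 0.017760262306338967, -0.6582673145296858]
ft_torque [0.35418539962340057, 0.05349798506940662, -0.009187496464334068]
0.74 [[-0.3, -3.0, -0.5],[0.0096, -0.0, 0.0013],G], [0.43, -0.09, 1.89, -0.8, 1.59, -1.24]
0.77 [[-0.0, -3.4, 0.1],[-0.03, 0.0, 0.0],G], [0.42, -0.1, 1.89, -0.77, 1.58, -1.26]
0.8 [[0.0, -3.4, 0.1],[-0.03, -0.0, -0.0],G], [0.4, -0.11, 1.88, -0.75, 1.57, -1.28]
0.83 [[0.0, -3.4, 0.1],[-0.03, -0.0, -0.0],G], [0.39, -0.12, 1.88, -0.72, 1.56, -1.3]
0.86 [[-0.0, -3.4, 0.1],[-0.03, 0.0, 0.0],G], [0.37, -0.13, 1.88, -0.7, 1.56, -1.32]
```

View pics/w8.png

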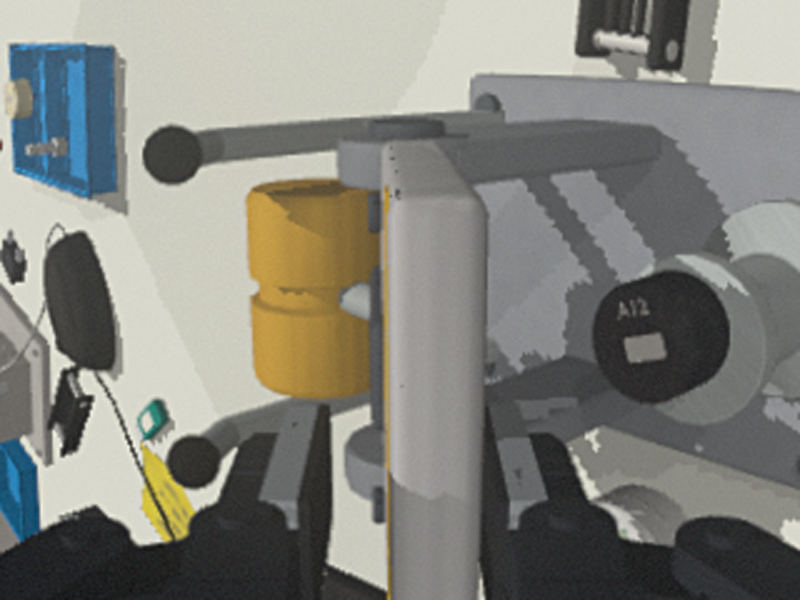

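apply_moves(steps=[[[0,-1.5,0],[0.005,0,0],24],[[0,-1.5,0],[0.005,0,0],24],[[0,-3.4,0.1],[-0.03,0,0],24],[[0,-3.4,0.1],[-0.03,0,0],24],[[0,-3.4,0.1],[-0.03,0,0],24],[[0,-3.4,0.1],[-0.03,0,0],24],[[0,0,0],[0,0,0],24],[[0,2,0],[0,0,0],24],[[0,2,0],[0,0,0],24],[[0,0,0],[0,0,0],24]])

```text
time: 11.8
tcp_pos: [0.5242, 0.0426, 0.1919]
orientation: [-0.089, 0.933, -0.347, 0.033]
ft_force: [0.1, 0.7, 0.2]
finger_gap: 0.024
```

```bash
python3 st.py;python3 z.py wrist w9 160 120 320 240
python3 - <<'E'
from h import *
plan([.85,.88,.91,.94,.97])
E
```

```text
joint_positions [0.3768621612688901, -0.12850741252479336, 1.878245934732168, -0.696461423581312, 1.55558150575483, -1.3143265656290029]
tcp_pos [0.52421464057818, 0.0426382427532178, 0.19189067426682027]
orientation [-0.08937424837728143, 0.9331433871140553, -0.3466773670069439, 0.032717976976535175]
ft_force [0.0675015634903473, 0.7395710088335974, 0.2072499729488757]
ft_torque [0.25307542655831083, 0.04481657122647806, -0.006779769664298032]
0.85 [[-0.2, -2.6, -0.5],[0.0095, 0.0, 0.0012],G], [0.38, -0.13, 1.88, -0.71, 1.56, -1.31]
0.88 [[-0.0, -3.4, 0.1],[-0.03, -0.0, 0.0],G], [0.36, -0.14, 1.87, -0.68, 1.55, -1.33]
0.91 [[0.0, -3.4, 0.1],[-0.03, -0.0, -0.0],G], [0.34, -0.15, 1.87, -0.65, 1.55, -1.36]
0.94 [[-0.0, -3.4, 0.1],[-0.03, 0.0, 0.0],G], [0.33, -0.16, 1.87, -0.62, 1.54, -1.38]
0.97 [[0.0, -3.4, 0.1],[-0.03, 0.0, 0.0],G], [0.31, -0.16, 1.86, -0.6, 1.53, -1.4]
```

View pics/w9.png

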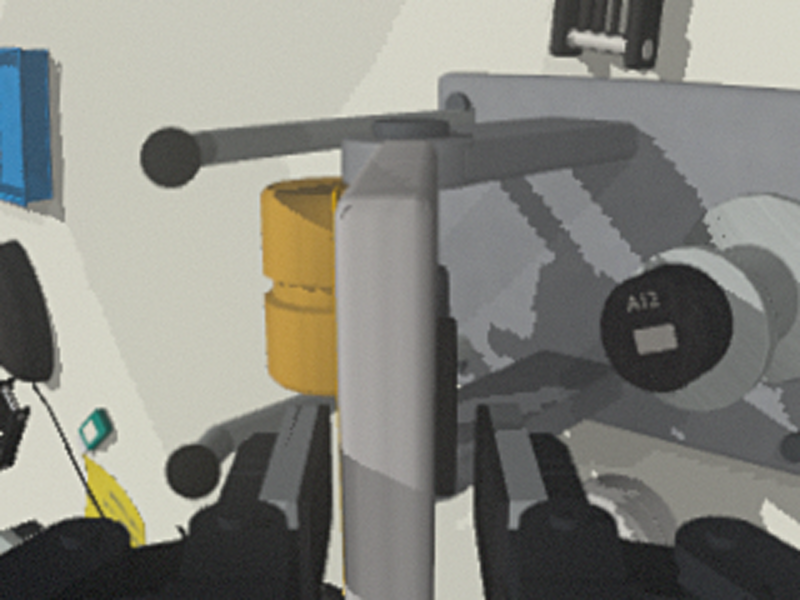

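apply_moves(steps=[[[0,-1.2,0],[0,0,0],26],[[0,-1.2,0],[0,0,0],29],[[0,0,0],[0,0,0],30],[[0,0,0],[0,0,0],30],[[0,0,0],[0,0,0],30],[[0,0,0],[0,0,0],30],[[0,0,0],[0,0,0],30],[[0,0,0],[0,0,0],30],[[0,0,0],[0,0,0],30],[[0,0,0],[0,0,0],30]])

```text
time: 12.85
tcp_pos: [0.5247, 0.0406, 0.194]
orientation: [-0.089, 0.933, -0.346, 0.033]
ft_force: [-0.0, -0.5, 0.6]
finger_gap: 0.0302
```

```bash
python3 st.py;python3 z.py wrist w10 160 120 320 240;python3 z.py side s10 270 130 160 120
```

```text
joint_positions [0.3728180894489437, -0.13128154846192341, 1.8770603662858718, -0.6968768542523988, 1.555602540834075, -1.3190596735792384]
tcp_pos [0.5247210841673888, 0.040554847327676835, 0.19402821043395033]
orientation [-0.0890441905675187, 0.9332310588240208, -0.34649598302766255, 0.03303720203144327]
ft_force [-0.00025593444134092754, -0.5191503195497388, 0.6272496282886921]
ft_torque [0.36062851131435825, 0.05108882315534935, 0.009255607797662987]
```

View pics/w10.png

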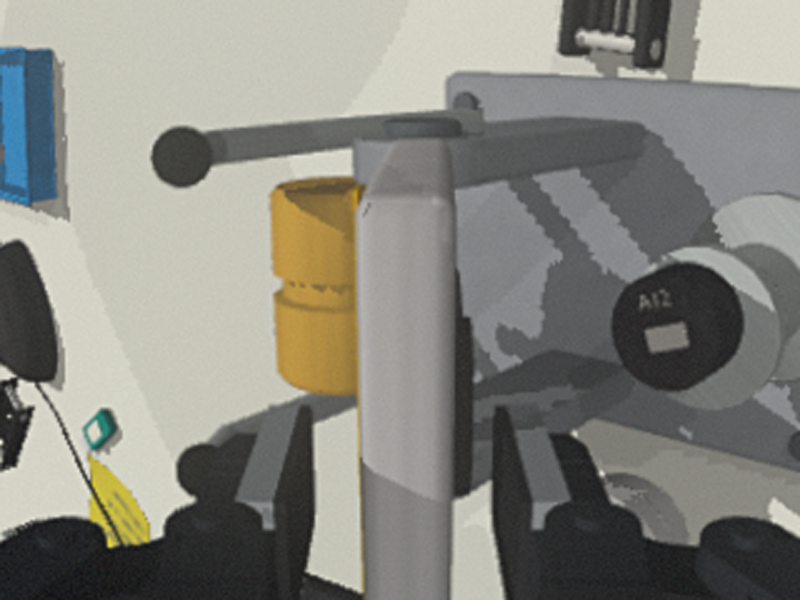

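apply_moves(steps=[[[0,0,0],[0,0,0],30],[[0,0,0],[0,0,0],30],[[0,0,0],[0,0,0],30],[[0,0,0],[0,0,0],30],[[0,0,0],[0,0,0],30],[[0,0,0],[0,0,0],30],[[0,0,0],[0,0,0],30],[[0,0,0],[0,0,0],30],[[0,0,0],[0,0,0],30],[[0,0,0],[0,0,0],30]])

```text
time: 13.95
tcp_pos: [0.5247, 0.0405, 0.1941]
orientation: [-0.089, 0.933, -0.346, 0.033]
ft_force: [0.0, 0.2, 1.1]
finger_gap: 0.0304
```

```bash
python3 st.py;python3 z.py wrist w11 160 120 320 240;python3 z.py side s11 270 130 160 120
```

```text
joint_positions [0.37276511596632433, -0.13130407613731898, 1.8770319571280265, -0.6968807873259297, 1.5555952203086882, -1.3190454847622515]
tcp_pos [0.5247348999811566, 0.04053073270437996, 0.19405592549452744]
orientation [-0.08900571953505737, 0.9332359986938394, -0.34649064690015496, 0.03305728728541976]
ft_force [0.005013637469233128, 0.15294296815106445, 1.059451322471926]
ft_torque [0.3269908308592154, -0.0018286592734555393, -0.01363423923112803]
```

View pics/w11.png

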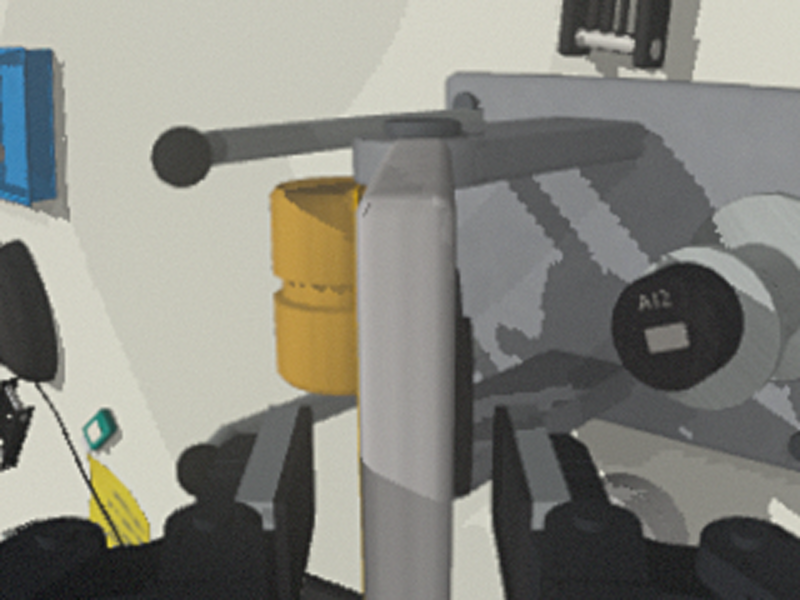

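View pics/s11.png

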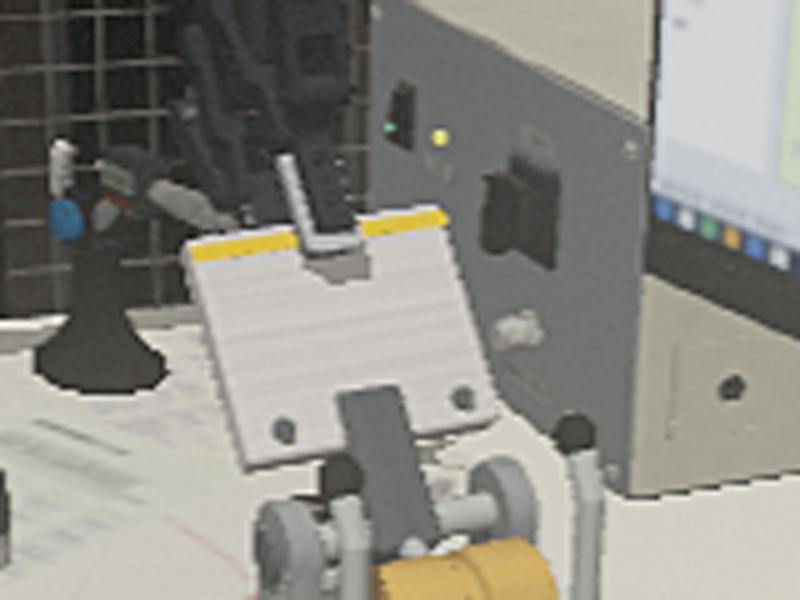

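```bash
python3 - <<'E'
from h import *
from rig import readout
s=readout.read_state();h=P2W(Q,(.03,0,.11));d=s['tcp_pos']-h
a=Q[2];ex=np.array([np.sin(a),-np.cos(a),0]);print('pos angle',np.arctan2(d[2],-d@ex),'r',np.hypot(d[2],d@ex))
z=Ro.from_quat(s['orientation']).as_matrix()[:,2];print('tool angle',np.arctan2(-z[2],z@ex))
plan([.86,.88,.91,.94,.97,1.0,1.03])
E
```

```text
pos angle 0.8526315537518624 r 0.111645075385961
tool angle 0.8597575546726908
0.86 [[-0.2, -0.8, -0.4],[-0.0002, 0.0003, 0.0003],G], [0.37, -0.13, 1.88, -0.7, 1.56, -1.32]
0.88 [[-0.0, -2.2, 0.0],[-0.02, -0.0, -0.0],G], [0.36, -0.14, 1.87, -0.68, 1.55, -1.33]
0.91 [[0.0, -3.4, 0.1],[-0.03, -0.0, -0.0],G], [0.34, -0.15, 1.87, -0.65, 1.55, -1.36]
0.94 [[-0.0, -3.4, 0.1],[-0.03, 0.0, 0.0],G], [0.33, -0.16, 1.87, -0.62, 1.54, -1.38]
0.97 [[0.0, -3.4, 0.1],[-0.03, 0.0, 0.0],G], [0.31, -0.16, 1.86, -0.6, 1.53, -1.4]
1.0 [[-0.0, -3.4, 0.1],[-0.03, 0.0, -0.0],G], [0.29, -0.17, 1.86, -0.57, 1.53, -1.42]
1.03 [[-0.0, -3.4, 0.1],[-0.03, -0.0, -0.0],G], [0.27, -0.18, 1.85, -0.54, 1.52, -1.45]
```

apply_moves(steps=[[[0,0,0],[0,0,0],27.5],[[0,0,0],[0,0,0],25],[[0,0,0],[0,0,0],23],[[0,0,0],[0,0,0],21],[[0,-1.1,0],[-0.01,0,0],21],[[0,-2.3,0],[-0.02,0,0],21],[[0,-3.4,0.1],[-0.03,0,0],21],[[0,-3.4,0],[-0.03,0,0],21],[[0,-3.4,0.1],[-0.03,0,0],21],[[0,-3.4,0],[-0.03,0,0],21]])

```text
time: 15.05
tcp_pos: [0.5274, 0.0267, 0.2046]
orientation: [-0.091, 0.957, -0.274, 0.026]
ft_force: [0.6, -0.1, -1.2]
finger_gap: 0.0209
```

```bash
python3 st.py;python3 z.py wrist w12 160 120 320 240
python3 - <<'E'
from h import *
plan(1.01+.03*np.arange(1,11))
E
```

```text
joint_positions [0.2829044382764541, -0.17506483347419818, 1.8563461522756515, -0.556387489842019, 1.5256408694419792, -1.4333084863319825]
tcp_pos [0.5274097464800753, 0.02674999070454715, 0.20460779321668507]
orientation [-0.09110700511105782, 0.9569500444903262, -0.27431444363783714, 0.026414238230930306]
ft_force [0.5589153583483412, -0.054260713551148976, -1.2439947543102674]
ft_torque [0.35890568414410984, 0.05287583270165828, 0.028055684228439258]
1.04 [[0.1, -2.6, 0.1],[-0.0261, 0.0012, -0.001],G], [0.27, -0.18, 1.85, -0.53, 1.52, -1.46]
1.07 [[0.0, -3.4, 0.1],[-0.03, 0.0, -0.0],G], [0.25, -0.19, 1.85, -0.5, 1.52, -1.48]
1.1 [[0.0, -3.4, 0.1],[-0.03, 0.0, 0.0],G], [0.23, -0.19, 1.84, -0.47, 1.52, -1.5]
1.13 [[-0.0, -3.4, 0.1],[-0.03, 0.0, -0.0],G], [0.21, -0.2, 1.84, -0.44, 1.51, -1.53]
1.16 [[-0.0, -3.4, 0.1],[-0.03, 0.0, 0.0],G], [0.19, -0.2, 1.83, -0.41, 1.51, -1.55]
1.19 [[0.0, -3.4, 0.1],[-0.03, 0.0, -0.0],G], [0.17, -0.2, 1.83, -0.38, 1.51, -1.57]
1.22 [[-0.0, -3.4, 0.1],[-0.03, -0.0, -0.0],G], [0.14, -0.2, 1.82, -0.35, 1.51, -1.6]
1.25 [[-0.0, -3.4, 0.1],[-0.03, 0.0, 0.0],G], [0.12, -0.21, 1.82, -0.32, 1.51, -1.62]
1.28 [[-0.0, -3.4, 0.1],[-0.03, 0.0, -0.0],G], [0.1, -0.21, 1.81, -0.29, 1.51, -1.65]
1.31 [[0.0, -3.4, 0.1],[-0.03, 0.0, -0.0],G], [0.08, -0.21, 1.81, -0.26, 1.51, -1.67]
```

View pics/w12.png

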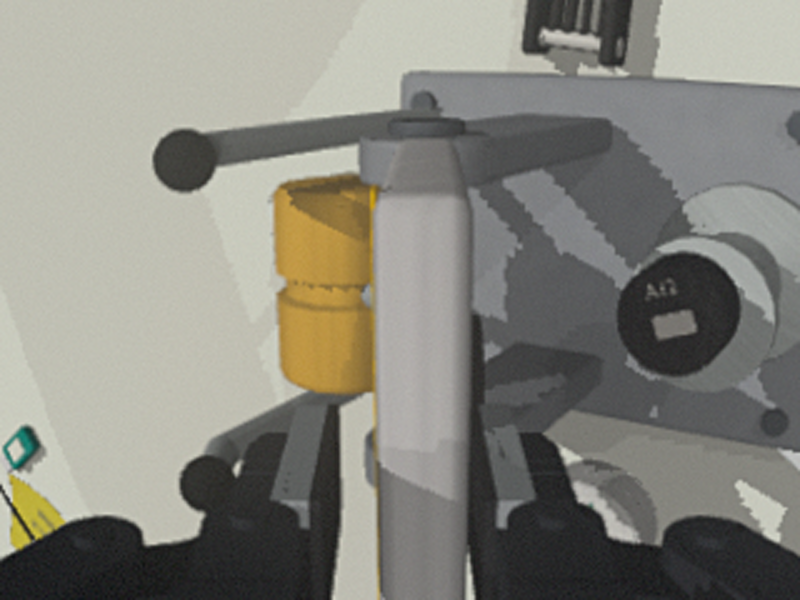

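apply_moves(steps=[[[0,-2.6,0.1],[-0.026,0,0],21],[[0,-3.4,0.1],[-0.03,0,0],21],[[0,-3.4,0.1],[-0.03,0,0],21],[[0,-3.4,0.1],[-0.03,0,0],21],[[0,-3.4,0.1],[-0.03,0,0],21],[[0,-3.4,0.1],[-0.03,0,0],21],[[0,-3.4,0.1],[-0.03,0,0],21],[[0,-3.4,0.1],[-0.03,0,0],21],[[0,-3.4,0.1],[-0.03,0,0],21],[[0,-3.4,0.1],[-0.03,0,0],21]])

```text
time: 16.1
tcp_pos: [0.5332, -0.0032, 0.2171]
orientation: [-0.094, 0.987, -0.13, 0.013]
ft_force: [0.5, -1.6, -0.7]
finger_gap: 0.0208
```

```bash
python3 st.py;python3 z.py wrist w13 160 120 320 240
python3 - <<'E'
from h import *
plan(1.305+.035*np.arange(1,11))
E
```

```text
joint_positions [0.08117112262022017, -0.20632531988573113, 1.8092333579973912, -0.26158800232971746, 1.5111497129363196, -1.6677047281390351]
tcp_pos [0.5331845832553221, -0.003226728912434601, 0.2171415442134521]
orientation [-0.0941121164196324, 0.9869055876681252, -0.13038753323230387, 0.012623856385619988]
ft_force [0.458331267843142, -1.6440481722286153, -0.7027267535983512]
ft_torque [-0.01068236983299925, 0.024958881200463634, -0.012287400926877372]
1.34 [[-0.1, -3.0, -0.8],[-0.0306, 0.0007, -0.0003],G], [0.06, -0.21, 1.8, -0.23, 1.52, -1.69]
1.375 [[-0.0, -3.9, 0.1],[-0.035, 0.0, -0.0],G], [0.03, -0.2, 1.8, -0.19, 1.52, -1.72]
1.41 [[0.0, -3.9, 0.1],[-0.035, 0.0, 0.0],G], [0.01, -0.2, 1.79, -0.16, 1.52, -1.75]
1.445 [[-0.0, -3.9, 0.1],[-0.035, -0.0, 0.0],G], [-0.02, -0.2, 1.78, -0.12, 1.53, -1.77]
1.48 [[0.0, -3.9, 0.1],[-0.035, 0.0, -0.0],G], [-0.04, -0.19, 1.78, -0.09, 1.54, -1.8]
1.515 [[-0.0, -3.9, 0.1],[-0.035, -0.0, 0.0],G], [-0.07, -0.19, 1.77, -0.05, 1.54, -1.83]
1.55 [[-0.0, -3.9, 0.1],[-0.035, -0.0, -0.0],G], [-0.09, -0.18, 1.76, -0.02, 1.55, -1.85]
1.585 [[-0.0, -3.9, 0.1],[-0.035, 0.0, 0.0],G], [-0.12, -0.17, 1.76, 0.01, 1.56, -1.88]
1.62 [[0.0, -3.9, 0.1],[-0.035, 0.0, 0.0],G], [-0.14, -0.16, 1.75, 0.05, 1.57, -1.9]
1.655 [[-0.0, -3.9, 0.1],[-0.035, -0.0, 0.0],G], [-0.16, -0.15, 1.74, 0.08, 1.58, -1.92]
```

View pics/w13.png

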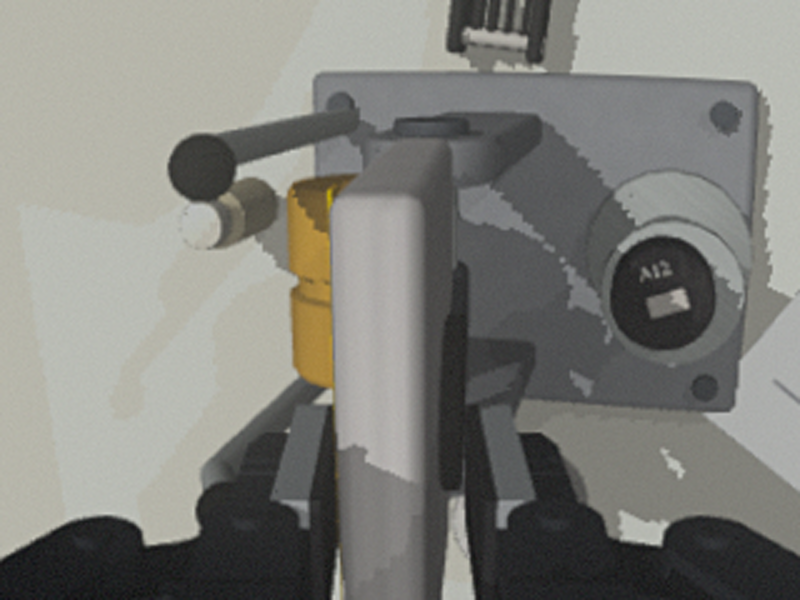

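apply_moves(steps=[[[0,-3,-0.8],[-0.0306,0,0],21],[[0,-3.9,0.1],[-0.035,0,0],21],[[0,-3.9,0.1],[-0.035,0,0],21],[[0,-3.9,0.1],[-0.035,0,0],21],[[0,-3.9,0.1],[-0.035,0,0],21],[[0,-3.9,0.1],[-0.035,0,0],21],[[0,-3.9,0.1],[-0.035,0,0],21],[[0,-3.9,0.1],[-0.035,0,0],21],[[0,-3.9,0.1],[-0.035,0,0],21],[[0,-3.9,0.1],[-0.035,0,0],21]])

```text
time: 17.15
tcp_pos: [0.5403, -0.0401, 0.2209]
orientation: [-0.095, 0.995, 0.041, -0.004]
ft_force: [0.1, -2.0, -0.7]
finger_gap: 0.0208
```

```bash
python3 st.py;python3 z.py wrist w14 160 120 320 240
python3 - <<'E'
from h import *
plan(1.66+.03*np.arange(1,11))
E
```

```text
joint_positions [-0.16094462978876647, -0.15550913734551805, 1.7451036579545025, 0.07719774009755725, 1.5798334131802536, -1.922218294924527]
tcp_pos [0.5402749425545299, -0.040104971230380475, 0.2209450820379044]
orientation [-0.09482724237410527, 0.9946483282010394, 0.04085330093665764, -0.0036749303638119518]
ft_force [0.1257259889494118, -2.0295059303280736, -0.74803781755467]
ft_torque [-0.2706007990270113, -0.06049870852430858, 0.050493709170646266]
1.69 [[-0.2, -3.9, -0.8],[-0.0354, 0.0002, -0.0003],G], [-0.19, -0.14, 1.74, 0.11, 1.59, -1.95]
1.72 [[0.0, -3.4, 0.1],[-0.03, 0.0, 0.0],G], [-0.21, -0.14, 1.73, 0.14, 1.6, -1.97]
1.75 [[0.0, -3.4, 0.1],[-0.03, -0.0, -0.0],G], [-0.22, -0.13, 1.72, 0.16, 1.61, -1.98]
1.78 [[-0.0, -3.4, 0.1],[-0.03, 0.0, -0.0],G], [-0.24, -0.11, 1.72, 0.19, 1.63, -2.0]
1.81 [[0.0, -3.4, 0.1],[-0.03, 0.0, 0.0],G], [-0.26, -0.1, 1.71, 0.22, 1.64, -2.02]
1.84 [[-0.0, -3.4, 0.1],[-0.03, -0.0, -0.0],G], [-0.28, -0.09, 1.71, 0.24, 1.65, -2.04]
1.87 [[-0.0, -3.4, 0.1],[-0.03, -0.0, 0.0],G], [-0.3, -0.08, 1.7, 0.26, 1.66, -2.05]
1.9 [[-0.0, -3.4, 0.1],[-0.03, 0.0, -0.0],G], [-0.31, -0.07, 1.7, 0.29, 1.67, -2.07]
1.93 [[0.0, -3.4, 0.1],[-0.03, 0.0, 0.0],G], [-0.33, -0.06, 1.69, 0.31, 1.69, -2.08]
1.96 [[-0.0, -3.4, 0.1],[-0.03, -0.0, 0.0],G], [-0.35, -0.04, 1.68, 0.34, 1.7, -2.1]
```

View pics/w14.png

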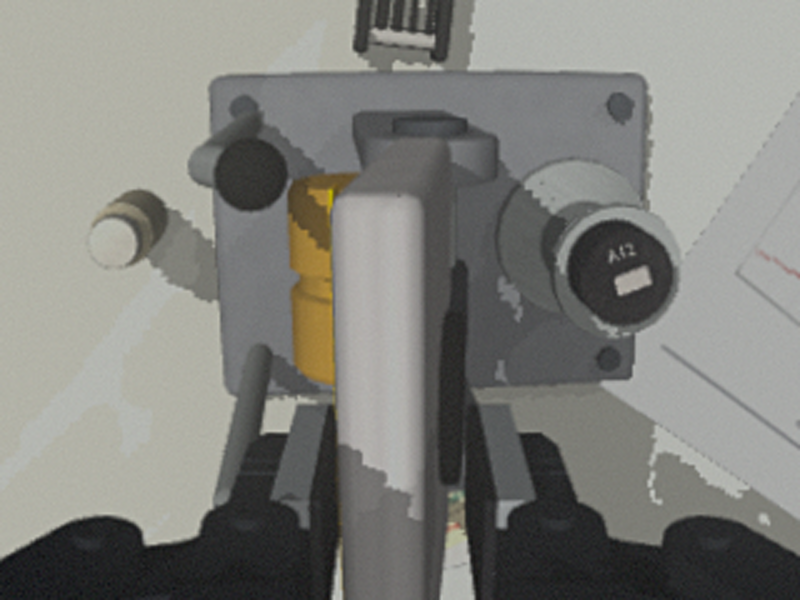

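apply_moves(steps=[[[0,-3.7,-0.6],[-0.0354,0,0],21],[[0,-3.4,0.1],[-0.03,0,0],21],[[0,-3.4,0.1],[-0.03,0,0],21],[[0,-3.4,0.1],[-0.03,0,0],21],[[0,-3.4,0.1],[-0.03,0,0],21],[[0,-3.4,0.1],[-0.03,0,0],21],[[0,-3.4,0.1],[-0.03,0,0],21],[[0,-3.4,0.1],[-0.03,0,0],21],[[0,-3.4,0.1],[-0.03,0,0],21],[[0,-3.4,0.1],[-0.03,0,0],21]])

```text
time: 18.2
tcp_pos: [0.5465, -0.0726, 0.2131]
orientation: [-0.093, 0.977, 0.192, -0.018]
ft_force: [-0.8, -1.6, -1.0]
finger_gap: 0.0208
```

```bash
python3 st.py;python3 z.py wrist w15 160 120 320 240
python3 - <<'E'
from h import *
plan([1.98,2.0,2.015,2.03,2.045,2.06,2.075,2.09])
E
```

```text
joint_positions [-0.34471101372447494, -0.043763839329599985, 1.686635116759561, 0.3347087610681394, 1.6970036555263246, -2.0964473891128286]
tcp_pos [0.5465263614827109, -0.0726344698453452, 0.21306585251864352]
orientation [-0.09313651896959513, 0.9767670897679702, 0.19213716627024383, -0.01830165342468088]
ft_force [-0.7629333841337091, -1.5657403701352417, -1.0008292178270344]
ft_torque [-0.44744193683086164, -0.10434930204002699, 0.045027993718349306]
1.98 [[-0.2, -1.9, -1.1],[-0.019, -0.0004, -0.0005],G], [-0.36, -0.03, 1.68, 0.35, 1.71, -2.11]
2.0 [[-0.0, -2.2, 0.0],[-0.02, 0.0, 0.0],G], [-0.37, -0.02, 1.68, 0.37, 1.72, -2.12]
2.015 [[0.0, -1.7, 0.0],[-0.015, -0.0, -0.0],G], [-0.37, -0.02, 1.67, 0.38, 1.72, -2.12]
2.03 [[-0.0, -1.7, 0.0],[-0.015, 0.0, 0.0],G], [-0.38, -0.01, 1.67, 0.39, 1.73, -2.13]
2.045 [[0.0, -1.7, 0.0],[-0.015, 0.0, 0.0],G], [-0.39, -0.0, 1.67, 0.4, 1.74, -2.13]
2.06 [[-0.0, -1.7, 0.0],[-0.015, -0.0, 0.0],G], [-0.4, 0.0, 1.67, 0.41, 1.74, -2.14]
2.075 [[0.0, -1.7, 0.0],[-0.015, -0.0, 0.0],G], [-0.4, 0.01, 1.66, 0.42, 1.75, -2.15]
2.09 [[-0.0, -1.7, 0.0],[-0.015, 0.0, -0.0],G], [-0.41, 0.02, 1.66, 0.43, 1.76, -2.15]
```

View pics/w15.png

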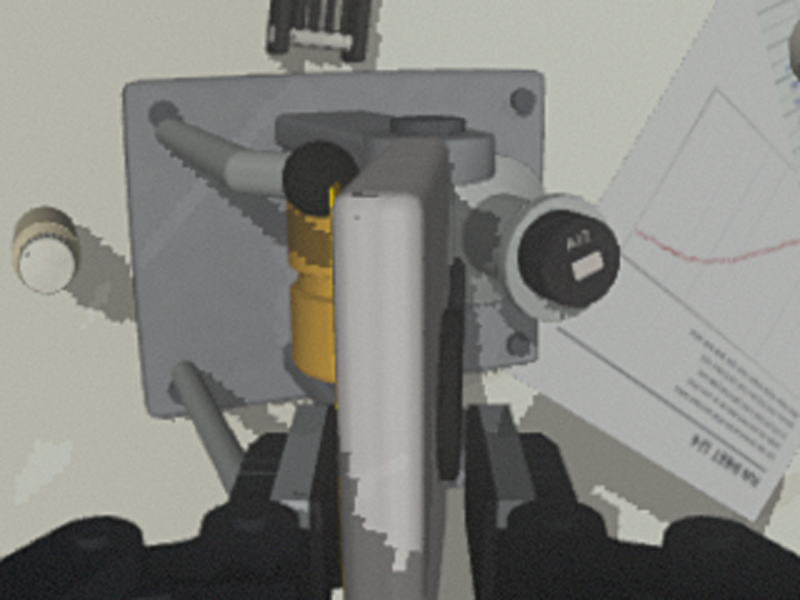

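apply_moves(steps=[[[0,-1.9,-0.5],[-0.019,0,0],21],[[0,-2.2,0],[-0.02,0,0],21],[[0,-1.7,0],[-0.015,0,0],21],[[0,-1.7,0],[-0.015,0,0],21],[[0,-1.7,0],[-0.015,0,0],21],[[0,-1.7,0],[-0.015,0,0],21],[[0,-1.7,0],[-0.015,0,0],21],[[0,-1.1,0],[-0.01,0,0],21],[[0,0,0],[0,0,0],21],[[0,0,0],[0,0,0],21]])

```text
time: 19.25
tcp_pos: [0.5487, -0.0836, 0.2083]
orientation: [-0.092, 0.963, 0.253, -0.024]
ft_force: [-3.5, 9.8, 3.4]
finger_gap: 0.021
```

```bash
python3 st.py;python3 z.py wrist w16 160 120 320 240
```

```text
joint_positions [-0.40403240375139804, 0.012608935482120125, 1.6635579810868137, 0.4262240542278613, 1.7539131662192682, -2.1493857488058694]
tcp_pos [0.5486795601610476, -0.08363820449936595, 0.20827312425695468]
orientation [-0.09249942703198441, 0.9628291851816886, 0.25262581806687606, -0.02416634451384388]
ft_force [-3.5159208026571367, 9.837815659563962, 3.420514818377799]
ft_torque [1.5880622674217306, 0.3986905446726604, 0.13426607932653317]
```

View pics/w16.png

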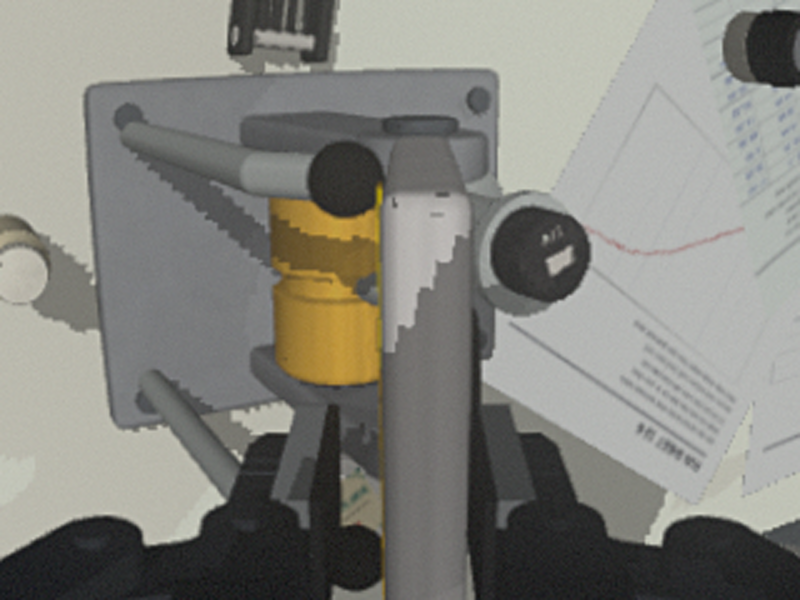

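apply_moves(steps=[[[0,1,0],[0,0,0],21],[[0,1,0],[0,0,0],21],[[0,1,0],[0,0,0],21],[[0,1,0],[0,0,0],21],[[0,0,0],[0,0,0],25],[[0,0,0],[0,0,0],29],[[0,0,0],[0,0,0],32],[[0,0,0],[0,0,0],32],[[0,0,0],[0,0,0],32],[[0,0,0],[0,0,0],32]])

```text
time: 20.3
tcp_pos: [0.5482, -0.0812, 0.2098]
orientation: [-0.092, 0.963, 0.251, -0.024]
ft_force: [-0.3, 0.3, 0.5]
finger_gap: 0.0319
```

```bash
python3 st.py;python3 z.py wrist w17 160 120 320 240
```

```text
joint_positions [-0.39980870884208564, 0.007660152048939748, 1.6653983168418762, 0.4251380531897875, 1.7529277722946173, -2.143410924120709]
tcp_pos [0.5481780629001819, -0.08123280796742918, 0.20975544361706935]
orientation [-0.09189320619300015, 0.9632898796004461, 0.2511049398347808, -0.02396989164556318]
ft_force [-0.315973821283245, 0.25762205109513286, 0.508419212599153]
ft_torque [-0.22016732738994887, -0.032764121801479945, 0.009729944455698943]
```

View pics/w17.png

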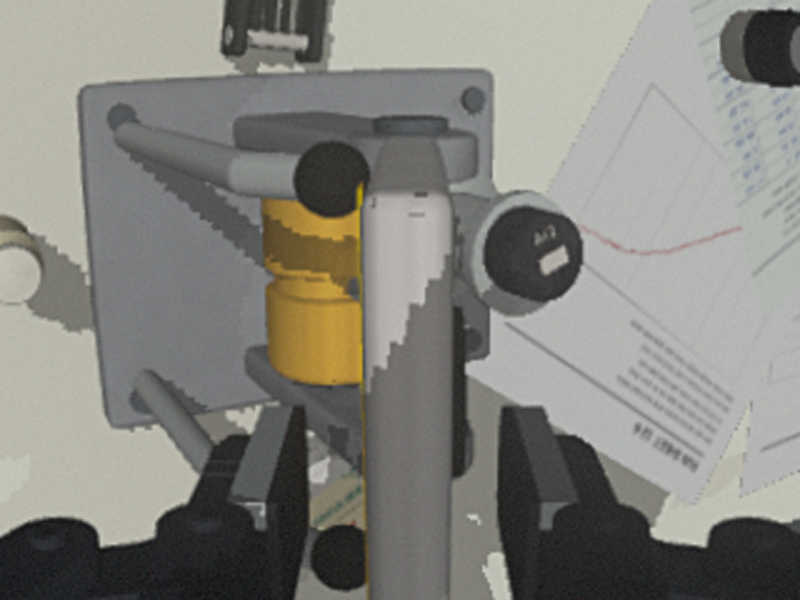

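Both fingers are clear of the plate, which rests on its stops. I'll withdraw straight back along the tool axis.

apply_moves(steps=[[[0,0,-6],[0,0,0],32],[[0,0,-12],[0,0,0],32],[[0,0,-15],[0,0,0],32],[[0,0,-15],[0,0,0],32],[[0,0,-15],[0,0,0],32],[[0,0,-15],[0,0,0],32],[[0,0,-10],[0,0,0],32],[[0,0,0],[0,0,0],32],[[0,0,0],[0,0,0],32],[[0,0,0],[0,0,0],32]])

```text
time: 21.35
tcp_pos: [0.5562, -0.1232, 0.2859]
orientation: [-0.092, 0.963, 0.251, -0.024]
ft_force: [-0.2, -0.1, 0.3]
finger_gap: 0.0317
```

```bash
python3 st.py;python3 z.py wrist w18 0 0 640 480;python3 z.py side s18 230 100 240 180
```

```text
joint_positions [-0.45567224171968157, 0.030163877677030757, 1.519156964168952, 0.4229992151270681, 1.889608999517926, -2.1431425444216554]
tcp_pos [0.5561587254531496, -0.1231741423354366, 0.285880114473595]
orientation [-0.09186109254728918, 0.9632148525005886, 0.25136462149902616, -0.024382671242899334]
ft_force [-0.20117823717467245, -0.06977944336328994, 0.260056373286195]
ft_torque [-0.21243731647299186, -0.045341409064512096, -0.02597310183818999]
```

View pics/w18.png

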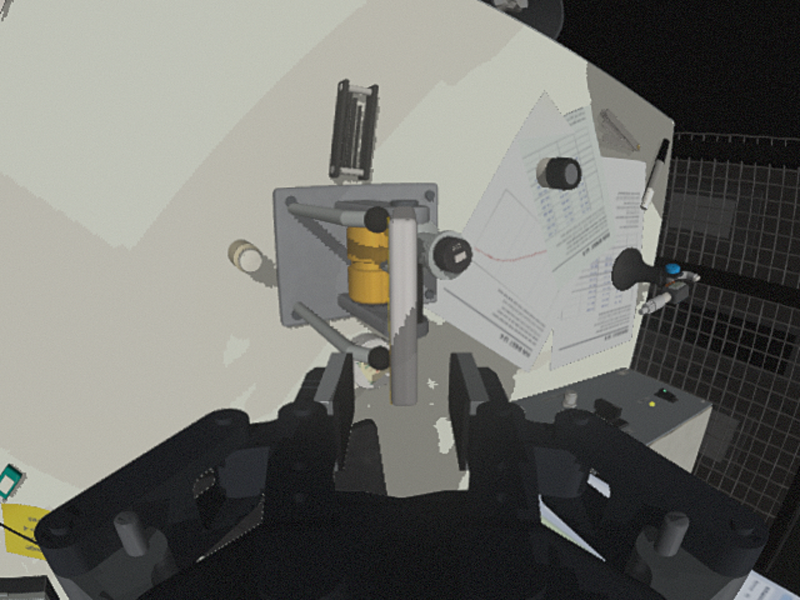

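View pics/s18.png

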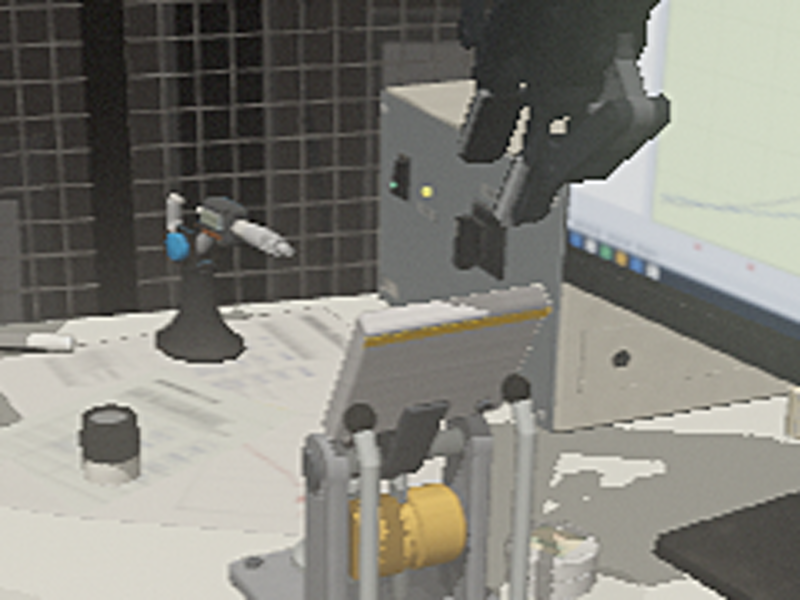

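```bash
python3 -c "
from rig import job;print(job.sign_off())"
```

```text
the job is handed in; nothing more can be done
None
```

I straddled the plate's free edge with the open fingers as a loose cage, raised it to its balance point, then carried it over onto its two stops and withdrew. The job was handed in at about 21 s of the 64 s allowed; sign-off gives no verdict.

- **Balance:** I tested the plate at about 0.55 and 0.67 rad, and it still followed the lower finger down. At about 0.85 rad it stood by itself. With clear gaps on both sides, two wrist pictures 1 s apart were identical, so it stood untouched for about 2 s.
- **Lowering:** I moved the cage at about 0.3 to 0.4 rad/s with only a few mm of slack, so I saw no sign of a drop or slam. I could not read the plate's own speed, so that rests on the slow motion and the pictures. At the stops, the finger behind the plate pressed it lightly into the rubber, about 10 N at the wrist, before I backed off.
- **Final check:** The pictures show the plate resting on both stops and the gripper well clear of everything. The specimen is upright on the anvil, and the vial, tin, loupe and hex keys look undisturbed, judged by eye except for the loupe, which sits within a pixel or two of its starting spot. The wrist force was back to noise level.
- **Disagreement:** The wrist camera placed the press 5 to 9 mm from where the two fixed cameras did. I used the fixed-camera position and confirmed the clearances in the pictures.

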